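# Clear and load the sample-bottle mixer

## Task

Get the bottle mixer ready and start it: first sweep all the used caps along the channel on its deck into the yellow bin at its end, with the scraper and without touching the caps with the gripper. Then lay every standing sample bottle on its side in a cradle of its own, across both rails, and only after that push the switch lever fully over to on. Leave the scraper standing on its mat, and leave the gel, jar and tape where they are.

Things in the scene. Friction and masses are not known exactly. Their poses are not given: they have to be found in the camera images.
- mixer: White bottle mixer, fixed. Origin: on the table under its middle; long way = y. Flat deck 50 mm above the table, y -160 to 150 mm, x -90 to 90. On it two grey rails along y at x=-43 and 43 (12 mm thick, solid to 20 mm above the deck, full length) leave a 74 mm channel, open at +y. Each rail has three V notches (tops 46 mm above the deck). Grey end box at y -160 to -215, 66 mm high
- cradle0 (a point): Cradle (a facing pair of V notches, one per rail) at mixer y=-80 mm: the point where the middle of a lying bottle's axis comes to rest, 103 mm above the table, midway between the rails; bottle axis along the mixer's x, either way round
- cradle1 (a point): Cradle (a facing pair of V notches, one per rail) at mixer y=0 mm: the point where the middle of a lying bottle's axis comes to rest, 103 mm above the table, midway between the rails; bottle axis along the mixer's x, either way round
- cradle2 (a point): Cradle (a facing pair of V notches, one per rail) at mixer y=80 mm: the point where the middle of a lying bottle's axis comes to rest, 103 mm above the table, midway between the rails; bottle axis along the mixer's x, either way round
- deck_end (a point): Middle of the deck's open +y edge, on its top face (mixer x=0, y=150, 50 mm high)
- switch (a joint): On/off lever on the end box: 0 = leaning toward the mixer's -x (off), 1.0 rad = leaning toward +x (fully on); stays where it is left
- switch_tip (a point): Tip of the 70 mm lever, which hinges about the mixer's y axis on top of the end box
- bin: Yellow open waste bin, fixed against the mixer's open end with its near wall just under the deck's edge: 140 x 125 mm outside (x, y), 42 mm high, 4 mm walls. Origin: centre of its underside, axes as the mixer's
- mat: Thin black square mat on the table, fixed, 110 x 110 x 3 mm, the scraper's place. Origin: centre of its underside
- scraper: Loose scraper block, 0.25 kg: grey foot 66 (x) x 50 (y) x 36 mm high, and above it a black grip 44 (x) x 24 (y) mm from 36 to 82 mm height. Origin: centre of its underside, z up through the grip. The foot fits the channel when its x lies along the mixer's x
- bottle0: Amber sample bottle standing on the table (may be absent): round, body 44 mm diameter and 118 mm long, white cap 34 mm diameter on top, 146 mm overall, about 0.18 kg. Origin: centre of its base; z along its axis to the cap
- bottle1: Amber sample bottle standing on the table (may be absent): round, body 44 mm diameter and 118 mm long, white cap 34 mm diameter on top, 146 mm overall, about 0.18 kg. Origin: centre of its base; z along its axis to the cap
- bottle2: Amber sample bottle standing on the table (may be absent): round, body 44 mm diameter and 118 mm long, white cap 34 mm diameter on top, 146 mm overall, about 0.18 kg. Origin: centre of its base; z along its axis to the cap
- bottle0_mid (a point): Point on the axis of bottle0, 59 mm above its base (middle of the amber body)
- bottle1_mid (a point): Point on the axis of bottle1, 59 mm above its base (middle of the amber body)
- bottle2_mid (a point): Point on the axis of bottle2, 59 mm above its base (middle of the amber body)
- cap0: Used orange tube cap on the deck in the channel (may be absent): 22 mm diameter, 24 mm high, stepped to 17 mm above 15 mm. Origin: centre of its wide end, z along its axis
- cap1: Used orange tube cap on the deck in the channel (may be absent): 22 mm diameter, 24 mm high, stepped to 17 mm above 15 mm. Origin: centre of its wide end, z along its axis
- cap2: Used orange tube cap on the deck in the channel (may be absent): 22 mm diameter, 24 mm high, stepped to 17 mm above 15 mm. Origin: centre of its wide end, z along its axis
- cap3: Used orange tube cap on the deck in the channel (may be absent): 22 mm diameter, 24 mm high, stepped to 17 mm above 15 mm. Origin: centre of its wide end, z along its axis
- cap4: Used orange tube cap on the deck in the channel (may be absent): 22 mm diameter, 24 mm high, stepped to 17 mm above 15 mm. Origin: centre of its wide end, z along its axis
- gel: Bystander: white gel bottle, 64 mm diameter, 150 mm high. Origin: centre of its underside
- cotton_jar: Bystander: white open jar, 84 mm wide, 90 mm high. Origin: centre of its underside
- tape: Bystander: roll of tape lying flat, 90 mm wide, 25 mm high. Origin: centre of its underside
Things that resemble listed ones, but are neither listed nor needed, are in the scene too. Leave any red look-alike of the bottle1 alone.

How it is judged (in metres and radians):
On the way, in this order (a step that is already met when the one before it is completed fails the run):
1. every used cap is in the yellow bin (x of cap0 in the frame of bin between -0.072 and 0.072 m and y of cap0 in the frame of bin between -0.064 and 0.064 m and z of each of cap0, cap1, cap2, cap3, cap4 in the frame of bin below 0.042 m and x of cap1 in the frame of bin between -0.072 and 0.072 m and y of cap1 in the frame of bin between -0.064 and 0.064 m and x of cap2 in the frame of bin between -0.072 and 0.072 m and y of cap2 in the frame of bin between -0.064 and 0.064 m and x of cap3 in the frame of bin between -0.072 and 0.072 m and y of cap3 in the frame of bin between -0.064 and 0.064 m and x of cap4 in the frame of bin between -0.072 and 0.072 m and y of cap4 in the frame of bin between -0.064 and 0.064 m), for 0.2 s.
2. every bottle lies in a cradle ((distance between bottle0_mid and cradle0 below 0.02 m or distance between bottle0_mid and cradle1 below 0.02 m or distance between bottle0_mid and cradle2 below 0.02 m) and angle between the z axis of each of bottle0, bottle1, bottle2 and the x axis of mixer, either way round below 0.12 rad and linear speed of each of bottle0, bottle1, bottle2 below 0.03 m/s and (distance between bottle1_mid and cradle0 below 0.02 m or distance between bottle1_mid and cradle1 below 0.02 m or distance between bottle1_mid and cradle2 below 0.02 m) and (distance between bottle2_mid and cradle0 below 0.02 m or distance between bottle2_mid and cradle1 below 0.02 m or distance between bottle2_mid and cradle2 below 0.02 m)), for 0.3 s.
3. the switch lever is over to on (value of joint switch above 0.8 rad), for 0.2 s.
At the end, for the whole second after the job is handed in: All caps are inside the bin below its rim; every bottle lies along the mixer's x within 0.12 rad with its middle within 20 mm of a cradle point, at rest; the switch is above 0.8 rad; the scraper stands upright with its centre within 40 mm of the mat's centre (all of step 1 and all of step 2 and value of joint switch above 0.8 rad and horizontal distance between scraper and mat below 0.04 m and angle between scraper's own z axis and vertical below 0.15 rad and height (world z) of scraper below 0.012 m); the robot touches nothing.
It fails at once if the gripper touches a used cap (contact force between the fingers and cap0 above 1 N or contact force between the fingers and cap1 above 1 N or contact force between the fingers and cap2 above 1 N or contact force between the fingers and cap3 above 1 N or contact force between the fingers and cap4 above 1 N).
It fails at once if the gel, jar or tape is shifted more than 30 mm (distance of any of gel, cotton_jar, tape from where it was at the start of the episode above 0.03 m).
Of bottle0, bottle1, bottle2 only 2 to 3 are there at a start; the rules pass over those that are not, and their reading is None.
Of cap0, cap1, cap2, cap3, cap4 only 3 to 5 are there at a start; the rules pass over those that are not, and their reading is None.
At some moment in a run one of scraper may be knocked a few centimetres aside while the robot is not near it.
Once in a run the grip may slacken for a moment while it holds something.
It also fails if it takes over 210 s, if anything falls off the work surface, if the arm or the gripper's body presses on something with over 40 N, if the wrist force passes 120 N, or if a joint passes its speed limit or range.

## Robot

A 7-joint arm with a two-finger parallel gripper is mounted at the origin on the work surface. World frame = base frame: x ahead of the robot, y to its left, z up, the work surface at z = 0. Lengths are in m, angles in degrees, forces in N, time in s.
With the tool pointing down it reaches from about 0.425 to 0.875 m from the base axis. Payload 4.7 kg.
Tool frame: the origin (TCP) lies on the front face of the gripper's body, between the roots of the fingers; the fingertips stand 70 mm ahead of it and the grasp point (between the pads) lies 51 mm ahead of it (tip_extent is the distance from the TCP to the fingertips, in m); z points along the fingers, y is the direction in which the jaws open and shut (so a half turn about z gives the same grasp; the last joint's range is limited). The gripper opens to 87 mm and grips with 3 to 60 N. Pads are 19 mm wide; open, the fingers measure 117 mm over their backs; the gripper's body (75 mm by 190 mm) begins 51 mm behind the grasp point.
Start: joints at [65.266, 18.392, -4.016, 83.108, 1.295, 78.541, -3.26], TCP at [0.28, -0.586, 0.292] pointing down, gripper open.
Joint ranges: [-163.93, 163.93], [-17.29, 119.83], [-79.2, 71.16], [3.27, 140.29], [-89.18, 269.18], [5.43, 117.66], [-154.24, 154.24]. Speed limits (degrees/s): [147.25, 147.25, 180, 180, 180, 180, 180].

## Interface

Orientations are given as [roll, pitch, yaw] about the fixed x, y, z axes, in that order (R = Rz(yaw) Ry(pitch) Rx(roll)).
In Python, from cell import * gives the robot as it stands.
- The arm moves only by the tool carry_out, never from a script. Its argument "increments" is text: rows parted by semicolons, each of 7 numbers parted by spaces: the opening, from 0 (shut) to 1 (fully open), then the shift along the tool's x, y, z in m, then the turn, a rotation vector about the tool's x, y, z in degrees. A call has 1 to 20 rows; each row shifts and turns the pose as measured when the row begins, along the tool's axes as they then stand; what a row does not reach is not made up. A row lasts 1/8 s, in which the tool goes at most 62.5 mm and 10.7 degrees, less where a joint would pass 70% of its speed; a pose out of reach is approached as far as the arm can. A call is refused whole if a number of a shift passes 0.0625 or a number of a turn 10.7, either way. A call with a gripper value outside its range is refused whole. The fingers move at their own pace and stop on an object; "force" is the grip in N (left out, the last holds). Time passes only in rows, so rows that do not move let the fingers close. It gives the time, the measured TCP pose, the force and the opening at its end, in the units of the state.
- get_obs(): the state, without advancing time (a new reading comes with each control period).
- read_camera(name): name is "scene" or "top"; returns a dict with "img" (420x560x3 uint8, blue, green, red), "fx", "fy", "cx", "cy" (pixels), "world_from_camera" (4x4, takes a point from camera to world coordinates). Camera axes: x right, y down, z forward; pixel columns grow to the right and rows downward; lengths in m; the calibration is good to about 2 mm. A picture is of the moment at which its call begins. There is no depth.
- sign_off(): hands the job in, once; it reports no verdict.
Trained networks look in a picture, given as the dict that the camera call returned (one of the last four; its "shot" number tells which), for a name from the list of things; names that differ only in an ending like _2 or _b are one class to them, and where a whole thing is asked for, a point or a joint stands for the part that bears it (a point fixed in the world has none). Each returns a list of dicts, best first, with "confidence" (0 to 1); they miss things now and then, are a little off and sometimes report something else, mostly with a low value. They report only what shows in the picture. A call takes as long as a camera call. They do not tell look-alikes from the thing itself.
- masks_of(target, picture): "pixels" (420x560 bool, what is visible of it) and "bbox" ([left, top, right, bottom] in pixels, round what is visible of it).
The state is a dict: "time_s": time; "qpos": joint angles; "joint_velocities": joint speeds; "effort": joint torques, N m; "tool_pos": TCP position; "tool_rot": TCP orientation; "force": force on the tool from outside, world axes, zero at the start; "wrist_torque": the same for the moment, N m; "grip_width": finger opening in m.
Only numpy, scipy, OpenCV 4.12 (cv2) and the standard library are available. Lean on these libraries where they do the work, as an engineer would, in place of code of your own. Each camera call takes 0.05 s, during which the arm holds its last target.

## Working session

There is one attempt and no reset: what is moved stays moved. The work goes in short steps, Python scripts to look and compute and a tool call to move; the robot and the scene stay as the last step left them, time stands still between calls to the robot, and variables do not carry over. Pictures are saved under pics/ and viewed, and the job is handed in when it is done.

Besides the shell and the picture viewer there is one more tool, called after "Call:" as a command line: name --argument value ..., lists and objects as JSON in quotes. carry_out: Moves the arm, as the interface text tells. Its arguments: {"type":"object","properties":{"increments":{"type":"string"},"force":{"type":"number"}},"required":["increments"]}

```bash
ls; mkdir -p pics; python3 - <<'E'
from cell import *
import cv2
o=get_obs();print({k:o[k] for k in ['time_s','qpos','tool_pos','tool_rot','force','grip_width']})
for n in ['scene','top']:
    p=read_camera(n);cv2.imwrite(f'pics/{n}0.png',p['img']);print(n,p['fx'],p['fy'],p['cx'],p['cy'],p['world_from_camera'])
E
```

```text
pics
{'time_s': 0.0, 'qpos': array([65.26703581, 18.44060366, -4.01632457, 83.17615478,  1.29669443,
       78.5411984 , -3.2601674 ]), 'tool_pos': array([ 0.28002406, -0.58611137,  0.29113303]), 'tool_rot': array([-1.79887388e+02,  7.23720213e-03,  2.55436723e+01]), 'force': array([-0.64159127,  0.16024499,  0.14327207]), 'grip_width': 0.08714657231581789}
scene 406.0807542672123 406.0807542672123 284.0526231227848 205.72014511708574 [[-0.04910283  0.66131884 -0.74849603  1.20234712]
 [ 0.99877801  0.02830675 -0.04051195  0.01972846]
 [-0.00560382 -0.74957063 -0.66190065  0.66865441]
 [ 0.          0.          0.          1.        ]]
top 433.7479394809797 433.7479394809797 278.30460186735655 214.2694041731611 [[ 0.02977204 -0.98395843  0.17589609  0.38881154]
 [-0.9994522  -0.02675967  0.01947356 -0.04311165]
 [-0.01445425 -0.1763795  -0.98421611  1.18599586]
 [ 0.          0.          0.          1.        ]]
```

View pics/scene0.png

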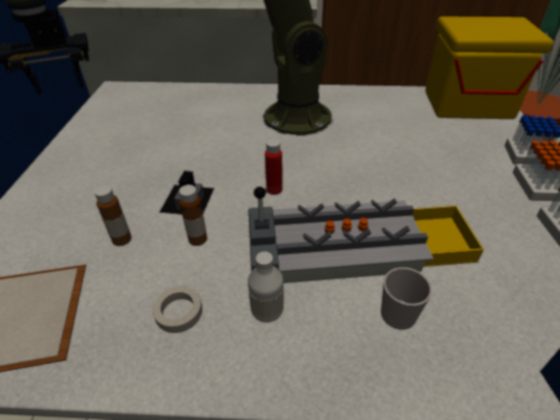

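View pics/top0.png

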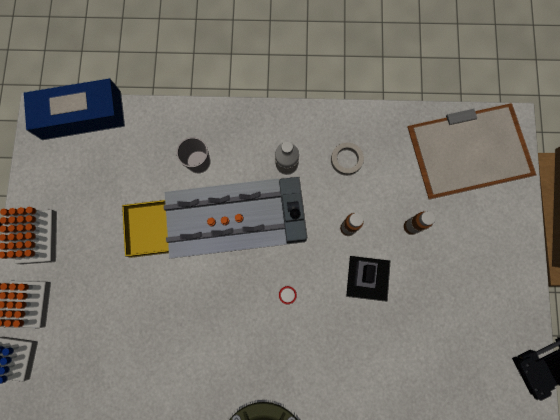

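```bash
cat > h.py <<'E'
import numpy as np, cv2
from scipy.spatial.transform import Rotation as R
def w2p(p,P):
    T=np.linalg.inv(p['world_from_camera']);c=(T[:3,:3]@np.atleast_2d(P).T).T+T[:3,3]
    return np.c_[p['fx']*c[:,0]/c[:,2]+p['cx'],p['fy']*c[:,1]/c[:,2]+p['cy']]
def p2w(p,uv,z):
    T=np.array(p['world_from_camera']);d=T[:3,:3]@np.array([(uv[0]-p['cx'])/p['fx'],(uv[1]-p['cy'])/p['fy'],1])
    return T[:3,3]+d*(z-T[2,3])/d[2]
def crop(p,box,s,fn,pts=None):
    l,t,r,b=box;im=cv2.resize(p['img'][t:b,l:r],None,fx=s,fy=s,interpolation=cv2.INTER_CUBIC)
    if pts is not None:
        for u,v in pts: cv2.circle(im,(int((u-l+.5)*s),int((v-t+.5)*s)),2,(0,255,0),-1)
    cv2.imwrite(fn,im)
E
python3 - <<'E'
from cell import *
from h import *
import pickle
p=read_camera('top');s=read_camera('scene')
pickle.dump((p,s),open('f0.pkl','wb'))
crop(p,(115,165,315,275),4,'pics/ct.png')
crop(s,(220,170,490,300),2.9,'pics/cs.png')
for n in ['mixer','bin','mat','scraper','bottle0','cap0','gel','cotton_jar','tape','switch']:
    for nm,q in (('t',p),('s',s)):
        print(n,nm,[(round(m['confidence'],2),m['bbox'],np.round(np.argwhere(m['pixels']).mean(0)[::-1],1)) for m in masks_of(n,q)])
E
```

```text
mixer t [(0.8, [164.5, 178.3, 304.3, 259.5], array([234.7, 217.1]))]
mixer s [(0.91, [246.9, 184.0, 433.6, 282.4], array([336.8, 239.4])), (0.71, [248.9, 251.4, 288.9, 323.4], array([266., 289.])), (0.45, [377.9, 266.1, 429.0, 327.6], array([404.2, 296.8]))]
bin t [(0.95, [121.8, 202.5, 170.5, 260.5], array([144.6, 228.8]))]
bin s [(0.91, [410.3, 204.5, 484.0, 266.2], array([448.2, 235.6]))]
mat t [(0.76, [345.6, 254.6, 388.3, 299.6], array([369.2, 280.3])), (0.59, [165.0, 175.3, 306.5, 257.8], array([235., 217.]))]
mat s [(0.95, [160.3, 185.5, 212.5, 217.3], array([183. , 201.2])), (0.23, [376.9, 267.0, 429.8, 329.2], array([404.1, 296.6]))]
scraper t [(0.89, [354.9, 259.9, 376.4, 289.9], array([365.7, 274.3])), (0.44, [177.7, 139.2, 209.6, 173.2], array([193.6, 154.6])), (0.33, [162.8, 173.2, 305.9, 257.6], array([234.7, 216.9]))]
scraper s [(0.63, [174.8, 170.8, 206.5, 207.9], array([188.4, 185. ]))]
bottle0 t [(0.63, [339.6, 213.4, 365.4, 235.9], array([351.2, 223.9])), (0.55, [406.9, 211.6, 435.6, 234.3], array([419.5, 222.8])), (0.52, [276.7, 284.1, 297.9, 301.5], array([287.4,
[... 572 characters left out ...]
2, 224.2]))]
gel t [(0.89, [274.7, 145.1, 302.2, 175.8], array([286.7, 158.2]))]
gel s [(0.87, [251.6, 250.8, 287.9, 324.6], array([265.9, 288.8])), (0.39, [254.4, 185.5, 266.9, 218.7], array([260.1, 199.6]))]
cotton_jar t [(0.81, [175.4, 137.8, 209.7, 171.7], array([193.5, 154.5]))]
cotton_jar s [(0.8, [377.9, 267.8, 430.2, 327.6], array([404.2, 296.6]))]
tape t [(0.56, [330.0, 143.6, 367.1, 173.8], array([347.1, 157.8]))]
tape s [(0.68, [150.6, 287.5, 204.0, 333.3], array([177.6, 309.3])), (0.6, [413.8, 205.0, 482.3, 269.1], array([448.1, 235.5])), (0.41, [178.4, 186.2, 208.3, 246.8], array([193. , 215.3]))]
switch t []
switch s [(0.77, [250.4, 189.0, 272.7, 220.5], array([260. , 198.6]))]
```

View pics/ct.png

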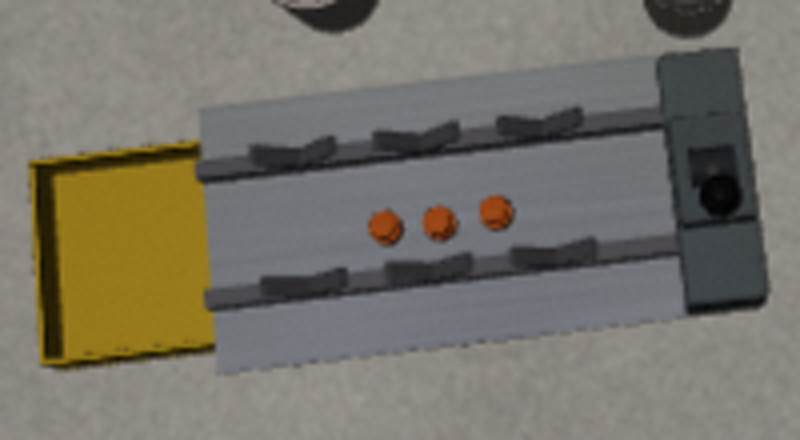

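View pics/cs.png

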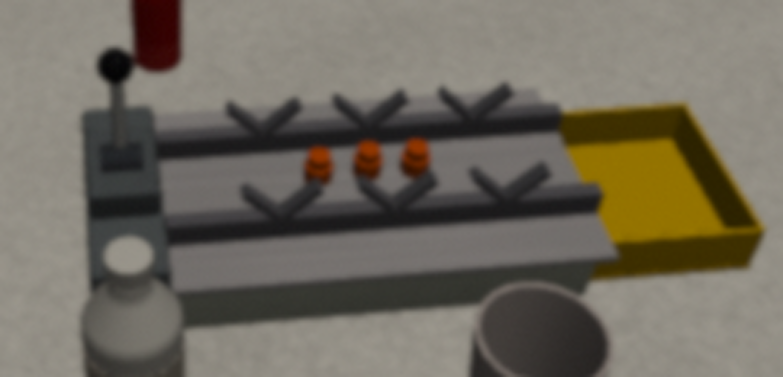

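```bash
cat > fit.py <<'E'
from h import *
import pickle
from scipy.optimize import least_squares
p,s=pickle.load(open('f0.pkl','rb'))
ob=[(p,(165,191.5),(.09,.15,.05)),(p,(169.1,258.4),(-.09,.15,.05)),(p,(299.2,177),(.09,-.215,.066)),(p,(306.6,240),(-.09,-.215,.066)),
(s,(432.6,258.5),(.09,.15,.05)),(s,(248.6,209),(-.09,-.215,.066)),(s,(427,235),(.049,.15,.07)),(p,(163.9,205.4),(.049,.15,.07)),(p,(166.2,238),(-.037,.15,.07))]
def W(v,P):
    c,q=np.cos(v[2]),np.sin(v[2]);P=np.atleast_2d(P);return np.c_[v[0]+c*P[:,0]-q*P[:,1],v[1]+q*P[:,0]+c*P[:,1],P[:,2]]
def f(v): return np.concatenate([(w2p(c,W(v,P))[0]-uv) for c,uv,P in ob])
r=least_squares(f,[.6,.1,0],loss='soft_l1');v=r.x
print(v,np.degrees(v[2]));print(f(v).reshape(-1,2).round(1))
pts=[(sx*.09,y,.05) for sx in(-1,1) for y in (-.16,.15)]+[(sx*.043,y,.096) for sx in(-1,1) for y in(-.08,0,.08)]+[(sx*.09,-.215,.066) for sx in(-1,1)]+[(sx*.037,.15,.05) for sx in (-1,1)]
crop(p,(115,165,315,275),4,'pics/ft.png',w2p(p,W(v,pts)));crop(s,(220,170,490,300),2.9,'pics/fs.png',w2p(s,W(v,pts)))
np.save('mix.npy',v)
for uv in [(211.3,221.5),(224.8,220.5),(238.8,217.8)]:
    q=p2w(p,uv,.068);c,k=np.cos(v[2]),np.sin(v[2]);d=q[:2]-v[:2];print('cap',q,(c*d[0]+k*d[1],-k*d[0]+c*d[1]))
E
python3 fit.py
```

```text
[0.57810305 0.12631035 0.14703515] 8.424493362832953
[[-0.5  0.3]
 [ 0.3 -0.2]
 [-0.1 -2.7]
 [ 1.2  1. ]
 [ 0.1 -1.6]
 [-1.1 -4.4]
 [ 0.6  0.4]
 [-0.3 -0.3]
 [-0.3 -0.7]]
cap [0.56463354 0.15374021 0.068     ] (np.float64(-0.0093055316314599), np.float64(0.029107253182659623))
cap [0.56825249 0.11849328 0.068     ] (np.float64(-0.010889519951341149), np.float64(-0.006289552393993468))
cap [0.57641567 0.08214662 0.068     ] (np.float64(-0.00813942156521317), np.float64(-0.043439984913609404))
```

View pics/ft.png

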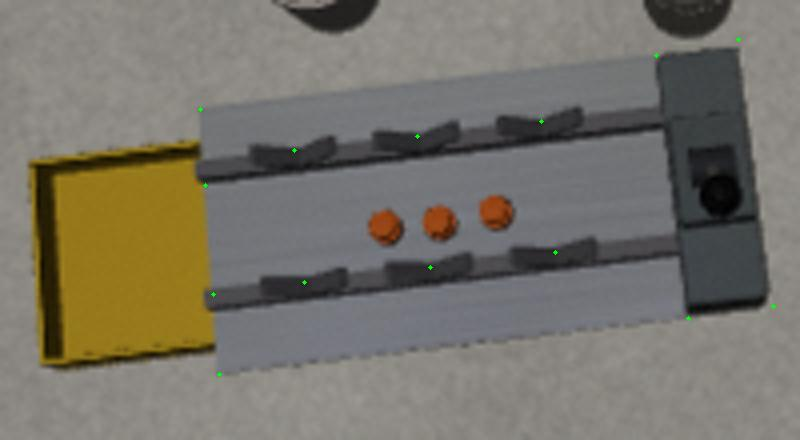

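View pics/fs.png

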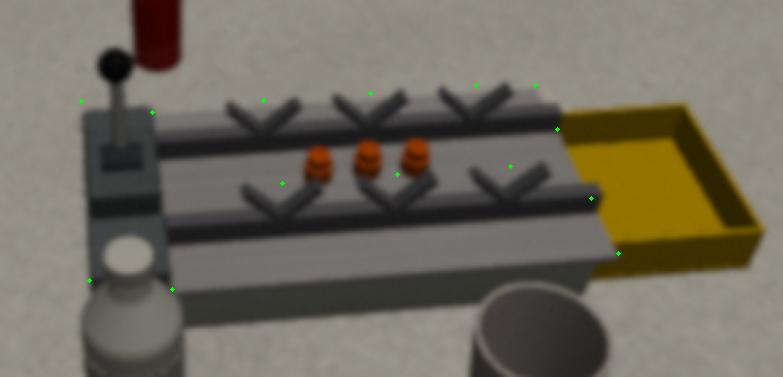

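```bash
python3 - <<'E'
s=open('fit.py').read()
s=s.replace("(p,(299.2,177),(.09,-.215,.066)),(p,(306.6,240),(-.09,-.215,.066)),","(p,(278.7,178.5),(.09,-.16,.05)),(p,(286.9,244.3),(-.09,-.16,.05)),").replace("(s,(248.6,209),(-.09,-.215,.066)),","")
s+='''
crop(p,(330,200,440,300),7,'pics/st.png');crop(s,(90,160,220,250),6,'pics/ss.png')
'''
open('fit.py','w').write(s)
E
python3 fit.py
```

```text
[0.57776075 0.12578182 0.145787  ] 8.35297985674082
[[-0.2  0.3]
 [ 0.4 -0.1]
 [ 0.2 -0. ]
 [-0.   0.1]
 [-0.2 -1.6]
 [ 0.3  0.3]
 [-0.1 -0.2]
 [-0.1 -0.6]]
cap [0.56463354 0.15374021 0.068     ] (np.float64(-0.008926405034402568), np.float64(0.02956881214949247))
cap [0.56825249 0.11849328 0.068     ] (np.float64(-0.010466211745649646), np.float64(-0.005829942903770321))
cap [0.57641567 0.08214662 0.068     ] (np.float64(-0.007669746344723042), np.float64(-0.0429769139618437))
```

View pics/st.png

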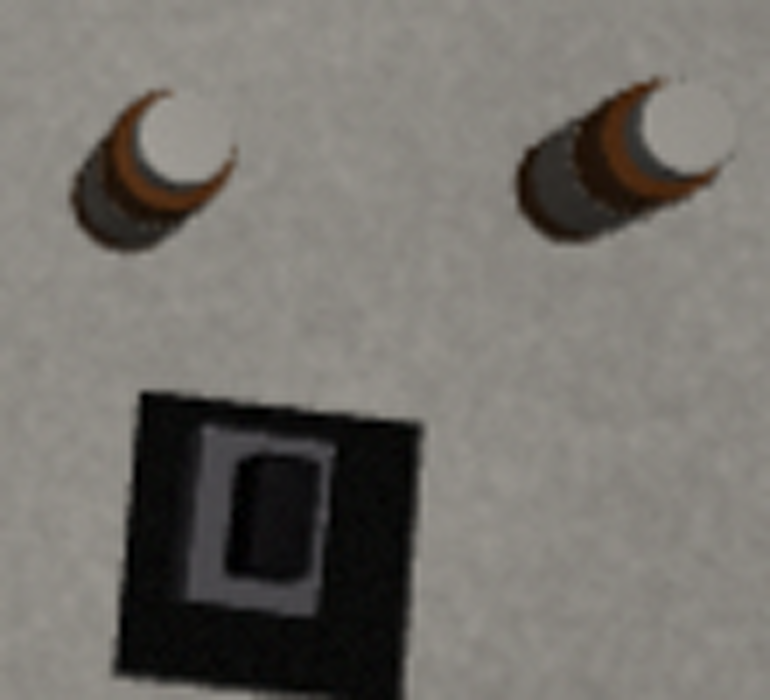

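View pics/ss.png

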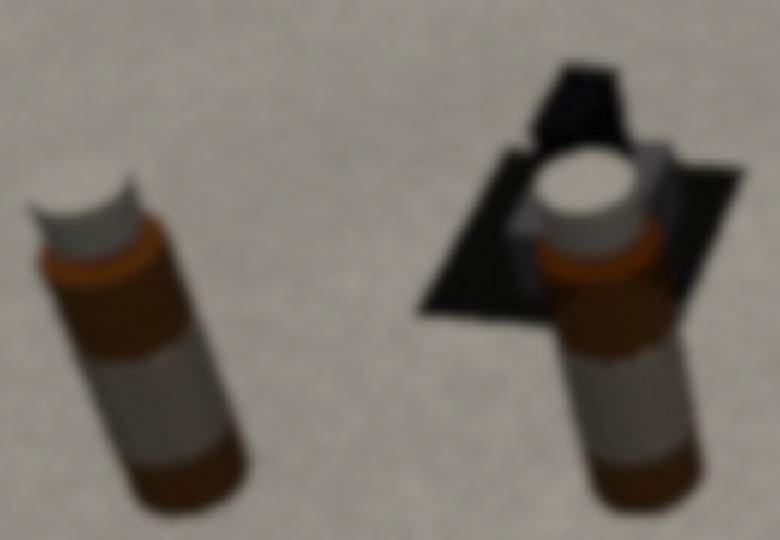

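```bash
python3 - <<'E'
from h import *
import pickle
p,s=pickle.load(open('f0.pkl','rb'))
g=lambda u,v,z:p2w(p,(u/7+330-.5,v/7+200-.5),z)
v=np.load('mix.npy')
def fr(n,pts,z):
    q=np.array([g(*a,z) for a in pts]);c=q.mean(0);x=(q[0]+q[1]-q[2]-q[3]);y=(q[0]+q[3]-q[1]-q[2]);
    print(n,c.round(4),'yaw x',np.degrees(np.arctan2(x[1],x[0])).round(1),'yaw y',np.degrees(np.arctan2(y[1],y[0])).round(1)-90,np.linalg.norm(x)/2,np.linalg.norm(y)/2)
fr('foot',[(203,425),(335,443),(317,616),(188,600)],.039)
fr('grip',[(243,453),(322,458),(305,582),(228,577)],.085)
fr('mat',[(140,392),(422,424),(402,698),(116,674)],.003)
for u,w in[(187,137),(688,128)]:print('bot',g(u,w,.146))
for u,w in[(583,180),(82,180)]:print('bot scene',p2w(s,(90+u/6-.5,160+w/6-.5),.146))
# others
print('gel',p2w(p,(287.5,147),.15),'jar',p2w(p,(193.5,150),.09),'tape',p2w(p,(347,158),.02),'red',p2w(p,(288,295),.146))
print('lever tip t',p2w(p,(115+720/4-.5,165+193/4-.5),.13),'s',p2w(s,(220+115/2.9-.5,170+65/2.9-.5),.13))
c,k=np.cos(v[2]),np.sin(v[2])
for n,P in dict(c0=(0,-.08),c1=(0,0),c2=(0,.08),end=(0,.15),start=(0,-.11),pivot=(0,-.1875)).items(): print(n,(v[0]+c*P[0]-k*P[1],v[1]+k*P[0]+c*P[1]))
E
```

```text
foot [ 0.4419 -0.2563  0.039 ] yaw x -5.8 yaw y -5.700000000000003 0.06498598081052086 0.04879501704798647
grip [ 0.441  -0.2527  0.085 ] yaw x -7.7 yaw y -2.0 0.044695973542792776 0.027882439923824765
mat [ 0.434  -0.2665  0.003 ] yaw x -4.9 yaw y -3.9000000000000057 0.1065745100080473 0.1090657128610593
bot [ 0.56798821 -0.21176356  0.146     ]
bot [ 0.5758708  -0.38449854  0.146     ]
bot scene [ 0.56986121 -0.21330393  0.146     ]
bot scene [ 0.57708687 -0.38425494  0.146     ]
gel [ 0.74504504 -0.04047565  0.15      ] jar [0.75122009 0.20797907 0.09      ] tape [ 0.76180792 -0.20688003  0.02      ] red [ 0.38208926 -0.05113359  0.146     ]
lever tip t [ 0.58244212 -0.06215824  0.13      ] s [ 0.55199624 -0.06725179  0.13      ]
c0 (np.float64(0.5893824406410623), np.float64(0.04663046775632437))
c1 (np.float64(0.577760750491075), np.float64(0.12578181845899836))
c2 (np.float64(0.5661390603410877), np.float64(0.20493316916167234))
end (np.float64(0.5559700814598489), np.float64(0.27419060102651205))
start (np.float64(0.5937405744473074), np.float64(0.01694871124282163))
pivot (np.float64(0.6049990867801076), np.float64(-0.05972915975039381))
```

```bash
cat >> h.py <<'E'
def d(pos,rot=None,n=None):
    """remaining motion to target TCP pos, rot(rpy deg): rotvec in tool frame, then shift in final tool frame"""
    from cell import get_obs
    o=get_obs();R0=R.from_euler('xyz',o['tool_rot'],degrees=True)
    R1=R0 if rot is None else R.from_euler('xyz',rot,degrees=True)
    rv=np.degrees((R0.inv()*R1).as_rotvec());sh=R1.inv().apply(np.array(pos)-o['tool_pos']);sh0=R0.inv().apply(np.array(pos)-o['tool_pos'])
    print('t',round(o['time_s'],2),'pos',o['tool_pos'].round(4),'rot',o['tool_rot'].round(1),'q',o['qpos'].round(0),'F',o['force'].round(1),'w',round(o['grip_width'],4))
    print('rotvec',rv.round(2),'rows',np.ceil(np.abs(rv).max()/10),'| shift after rot',sh.round(4),'| shift now',sh0.round(4))
def mx(P):
    v=np.load('mix.npy');c,k=np.cos(v[2]),np.sin(v[2]);return np.array([v[0]+c*P[0]-k*P[1],v[1]+k*P[0]+c*P[1],P[2]])
E
python3 - <<'E'
from h import *
import pickle
from scipy.optimize import least_squares
p,s=pickle.load(open('f0.pkl','rb'))
a=(115+720/4-.5,165+193/4-.5);b=(220+115/2.9-.5,170+65/2.9-.5)
r=least_squares(lambda x:np.r_[w2p(p,x)[0]-a,w2p(s,x)[0]-b],[.57,-.06,.12]);print('tip',r.x,r.fun)
v=np.load('mix.npy');e=r.x[:2]-v[:2];c,k=np.cos(v[2]),np.sin(v[2]);print(c*e[0]+k*e[1],-k*e[0]+c*e[1])
d((.4415,-.255,.22),(180,0,-5.8))
E
```

```text
tip [ 0.57852969 -0.0629108   0.15201455] [ 0.47588789 -0.03776148  0.39376666 -0.00406481]
-0.026650806984904976 -0.18680265176353614
t 1.2 pos [ 0.2802 -0.5865  0.2923] rot [180.    0.   25.5] q [65. 18. -4. 83.  1. 79. -3.] F [-0.5 -0.4  0.4] w 0.0867
rotvec [1.000e-02 0.000e+00 3.134e+01] rows 4.0 | shift after rot [ 0.1269 -0.3461  0.0723] | shift now [ 0.2884 -0.2296  0.0722]
```

Call:
carry_out --increments "1 0 0 0 0 0 10.4; 1 0 0 0 0 0 10.4; 1 0 0 0 0 0 10.4; 1 0.016 -0.043 0.005 0 0 0; 1 0.016 -0.043 0.005 0 0 0; 1 0.016 -0.043 0.005 0 0 0; 1 0.016 -0.043 0.005 0 0 0; 1 0.016 -0.043 0.005 0 0 0; 1 0.016 -0.043 0.005 0 0 0; 1 0.016 -0.043 0.005 0 0 0; 1 0.016 -0.043 0.005 0 0 0; 1 0 0 0 0 0 0" --force 30

```text
time_s: 2.7
tool_pos: [0.4527, -0.2505, 0.2513]
tool_rot: [179.8, -0.2, -6.8]
force: [-0.2, -0.7, 0.3]
grip_width: 0.0871
```

```bash
python3 -c "
from h import *
d((.4415,-.255,.12),(180,0,-5.8))"
```

```text
t 2.7 pos [ 0.4527 -0.2505  0.2513] rot [179.8  -0.2  -6.8] q [ 40.   4. -15. 105.   1.  71. -72.] F [-0.2 -0.7  0.3] w 0.0871
rotvec [ 0.19 -0.17 -1.  ] rows 1.0 | shift after rot [-0.0107  0.0056  0.1313] | shift now [-0.011   0.0054  0.1313]
```

Call:
carry_out --increments "1 -0.011 0.0055 0.03 0 0 -1; 1 0 0 0.03 0 0 0; 1 0 0 0.03 0 0 0; 1 0 0 0.02 0 0 0; 1 0 0 0.02 0 0 0; 1 0 0 0 0 0 0"

```text
time_s: 3.45
tool_pos: [0.4399, -0.2612, 0.1196]
tool_rot: [179.5, -0.3, -6.0]
force: [-0.6, 0.7, -0.5]
grip_width: 0.087
```

```bash
python3 -c "
from h import *
from cell import *
d((.4415,-.255,.12),(180,0,-5.8))
s=read_camera('scene');crop(s,(120,110,260,220),5,'pics/g1.png')"
```

```text
t 3.45 pos [ 0.4399 -0.2612  0.1196] rot [179.5  -0.3  -6. ] q [ 41.  11. -14. 114.   4.  55. -72.] F [-0.6  0.7 -0.5] w 0.087
rotvec [ 0.49 -0.31 -0.25] rows 1.0 | shift after rot [ 0.001  -0.0064 -0.0004] | shift now [ 0.001  -0.0064 -0.0005]
```

View pics/g1.png

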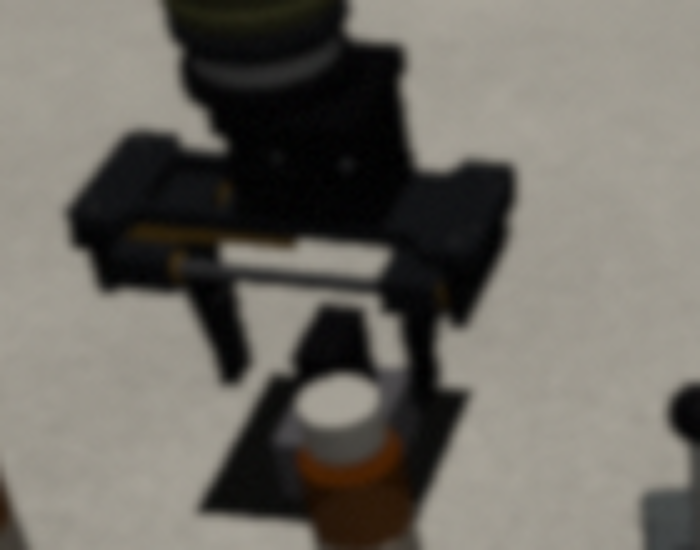

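The fingers straddle the black grip (crop ~330,340), slightly left of centre. I'll correct by 6 mm and close.

Call:
carry_out --increments "1 0.001 -0.0064 0 0.4 -0.3 -0.2; 0.2 0 0 0 0 0 0; 0.1 0 0 0 0 0 0; 0.1 0 0 0 0 0 0; 0.1 0 0 0 0 0 0; 0.1 0 0 0 0 0 0; 0.1 0 0 0 0 0 0" --force 40

```text
time_s: 4.38
tool_pos: [0.4441, -0.2564, 0.124]
tool_rot: [179.7, -0.4, -5.9]
force: [0.3, -0.0, -0.2]
grip_width: 0.0347
```

```bash
python3 -c "
from h import *
d((.4415,-.255,.12),(180,0,-5.8))
print(mx((0,-.085,.25)))"
```

```text
t 4.38 pos [ 0.4441 -0.2564  0.124 ] rot [179.7  -0.4  -5.9] q [ 40.  11. -15. 113.   3.  56. -72.] F [ 0.3 -0.  -0.2] w 0.0347
rotvec [ 0.29 -0.4  -0.07] rows 1.0 | shift after rot [-0.0027 -0.0012  0.004 ] | shift now [-0.0027 -0.0012  0.004 ]
[0.5901088  0.04168351 0.25      ]
```

Call:
carry_out --increments "0.1 0 0 0.003 0 0 0; 0.1 0 0 0 0 0 0; 0.1 0 0 0 0 0 0; 0.1 0 0 0 0 0 0"

```text
time_s: 4.88
tool_pos: [0.4442, -0.2568, 0.1209]
tool_rot: [179.7, -0.4, -5.9]
force: [0.1, -0.2, -0.4]
grip_width: 0.0236
```

```bash
python3 -c "
from h import *
d((.4415,-.255,.12),(180,0,-5.8))"
```

```text
t 4.88 pos [ 0.4442 -0.2568  0.1209] rot [179.7  -0.4  -5.9] q [ 40.  11. -15. 113.   4.  55. -72.] F [ 0.1 -0.2 -0.4] w 0.0236
rotvec [ 0.3  -0.42 -0.08] rows 1.0 | shift after rot [-0.0029 -0.0015  0.0009] | shift now [-0.0029 -0.0015  0.0008]
```

Call:
carry_out --increments "0.1 0 0 -0.02 0 0 0; 0.1 0 0 -0.045 0 0 0; 0.1 0 0 -0.045 0 0 0; 0.1 0 0 -0.045 0 0 0; 0.1 0 0 -0.025 0 0 0; 0.1 0 0 0 0 0 -7.1; 0.1 0 0 0 0 0 -7.1; 0.1 0 0 0 0 0 0"

```text
time_s: 5.88
tool_pos: [0.4396, -0.2531, 0.3007]
tool_rot: [-179.9, 0.3, 8.7]
force: [-0.9, -1.0, -2.2]
grip_width: 0.0238
```

```bash
python3 -c "
from h import *
from cell import *
d((.590,.042,.30),(180,0,8.35))
s=read_camera('scene');crop(s,(120,80,260,200),5,'pics/g2.png')"
```

```text
t 5.88 pos [ 0.4396 -0.2531  0.3007] rot [-179.9    0.3    8.7] q [ 41.   2. -15. 102.   0.  77. -55.] F [-0.9 -1.  -2.2] w 0.0238
rotvec [-0.14  0.26  0.38] rows 1.0 | shift after rot [ 0.1916 -0.2702  0.0007] | shift now [ 0.1934 -0.2689  0.0005]
```

View pics/g2.png

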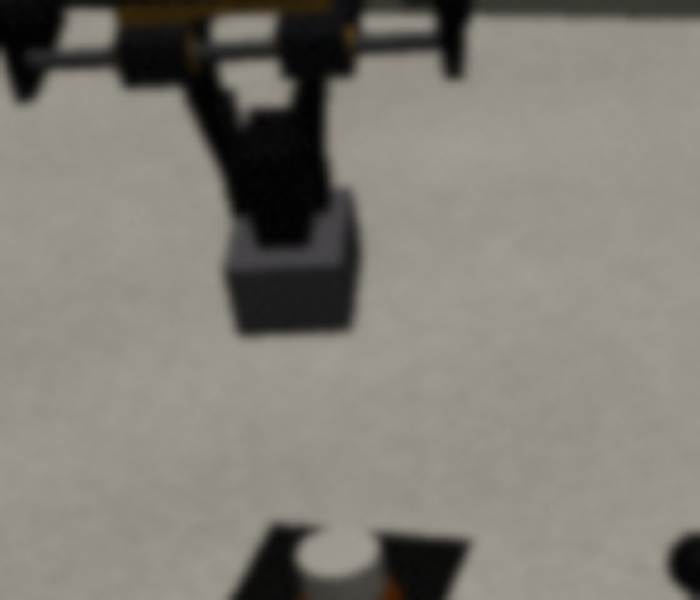

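Call:
carry_out --increments "0.1 0.024 -0.0336 0 0 0 0.4; 0.1 0.024 -0.0336 0 0 0 0; 0.1 0.024 -0.0336 0 0 0 0; 0.1 0.024 -0.0336 0 0 0 0; 0.1 0.024 -0.0336 0 0 0 0; 0.1 0.024 -0.0336 0 0 0 0; 0.1 0.024 -0.0336 0 0 0 0; 0.1 0.024 -0.0336 0 0 0 0; 0.1 0 0 0 0 0 0"

```text
time_s: 7.05
tool_pos: [0.5955, 0.047, 0.294]
tool_rot: [-179.6, 0.8, 6.8]
force: [-0.8, -0.1, -3.5]
grip_width: 0.0235
```

```bash
python3 -c "
from h import *
from cell import *
d(mx((.0025,-.085,.171)),(180,0,8.35))
s=read_camera('scene');crop(s,(220,100,420,250),4,'pics/g3.png')
t=read_camera('top');crop(t,(200,150,320,260),6,'pics/g3t.png')"
```

```text
t 7.05 pos [0.5955 0.047  0.294 ] rot [-179.6    0.8    6.8] q [ 19.  15. -30.  89.   7.  79. -96.] F [-0.8 -0.1 -3.5] w 0.0235
rotvec [-0.4   0.8  -1.57] rows 1.0 | shift after rot [-0.0036  0.0045  0.123 ] | shift now [-0.0018  0.0054  0.123 ]
```

View pics/g3.png

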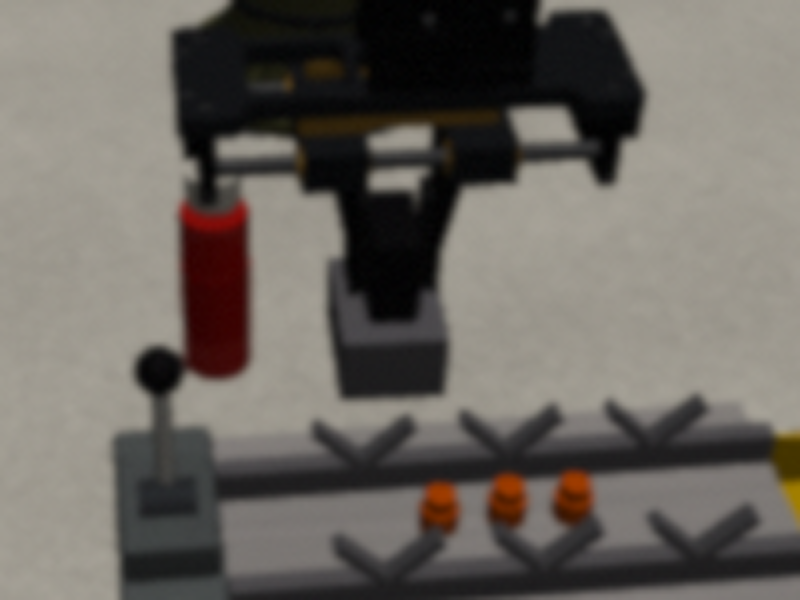

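View pics/g3t.png

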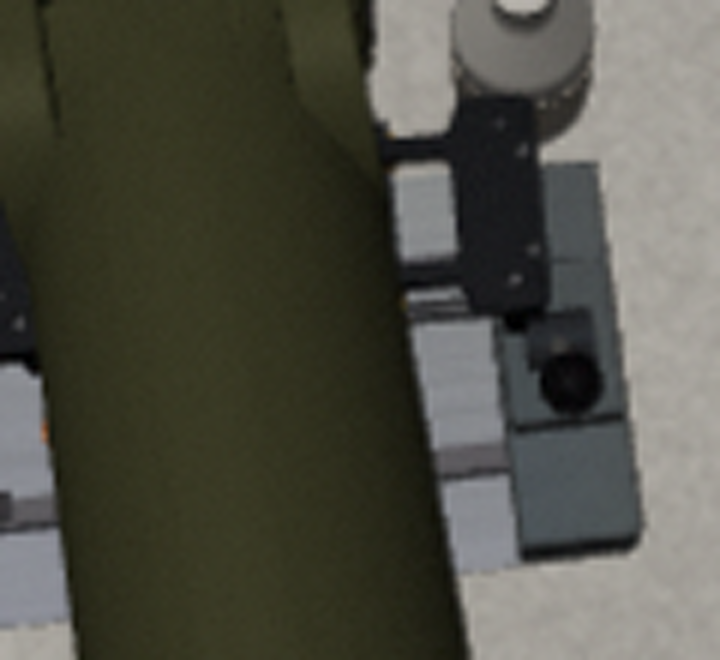

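```bash
cat > sc.py <<'E'
from h import *
import pickle
from scipy.optimize import least_squares
s=pickle.load(open('f0.pkl','rb'))[1]
def fit(px,scale,off,tcp,yaw0,key):
    # pts local scraper coords
    def f(v):
        c,k=np.cos(v[3]),np.sin(v[3])
        P=np.array([(v[0]+c*x-k*y,v[1]+k*x+c*y,v[2]+z) for x,y,z in key])
        return (w2p(s,P)-(np.array(px)/scale+off-.5)).ravel()
    r=least_squares(f,[*tcp[:2],tcp[2]-.118,np.radians(yaw0)])
    dx=r.x[:2]-tcp[:2];a=np.radians(yaw0)
    print('scr',r.x[:3].round(4),'yaw',np.degrees(r.x[3]).round(1),'res',r.fun.round(1),'off along x',dx@[np.cos(a),np.sin(a)],'y',dx@[-np.sin(a),np.cos(a)])
E
python3 - <<'E'
from sc import *
fit([(343,397),(443,393),(335,337),(447,331),(330,262)],4,(220,100),np.array([.5955,.047,.294]),6.8,[(.033,-.025,0),(.033,.025,0),(.033,-.025,.036),(.033,.025,.036),(-.033,-.025,.036)])
E
```

```text
scr [0.5602 0.0482 0.1523] yaw 6.3 res [-0.8 -0.1 -0.5 -0.2  1.7  0.5 -0.2  0.9 -0.3 -1.1] off along x -0.0349110825143812 y 0.005375981943831467
```

```bash
python3 - <<'E'
from h import *
import pickle
s=pickle.load(open('f0.pkl','rb'))[1]
g=lambda u,v,z:p2w(s,(u/4+220-.5,v/4+100-.5),z)
v=np.load('mix.npy')
for z0 in (.173,.176,.179):
    q=np.array([g(343,397,z0),g(443,393,z0),g(335,337,z0+.036),g(447,331,z0+.036)]);a=np.radians(6.8)
    dd=q[:,:2]-[.5955,.047];print(z0,(dd@[np.cos(a),np.sin(a)]).round(4),(dd@[-np.sin(a),np.cos(a)]).round(4))
E
```

```text
0.173 [0.0225 0.0232 0.0222 0.0218] [-0.0216  0.0257 -0.0263  0.0252]
0.176 [0.026  0.0267 0.026  0.0255] [-0.0221  0.0249 -0.0267  0.0244]
0.179 [0.0295 0.0301 0.0298 0.0293] [-0.0225  0.0242 -0.0272  0.0236]
```

Call:
carry_out --increments "0.1 -0.001 0.005 0.03 0 0.5 -1.6; 0.1 0 0 0.03 0 0 0; 0.1 0 0 0.015 0 0 0; 0.1 0 0 0 0 0 0"

```text
time_s: 7.65
tool_pos: [0.5931, 0.0303, 0.2172]
tool_rot: [180.0, 0.4, 7.5]
force: [0.9, 0.1, -1.8]
grip_width: 0.0237
```

```bash
python3 -c "
from h import *
from cell import *
d(mx((.004,-.085,.171)),(180,0,8.35))
s=read_camera('scene');crop(s,(240,140,400,250),5,'pics/g4.png')"
```

```text
t 7.65 pos [0.5931 0.0303 0.2172] rot [180.    0.4   7.5] q [ 19.  17. -30.  96.   9.  70. -95.] F [ 0.9  0.1 -1.8] w 0.0237
rotvec [ 0.05  0.39 -0.89] rows 1.0 | shift after rot [ 0.0027 -0.0117  0.0462] | shift now [ 0.0028 -0.0118  0.0461]
```

View pics/g4.png

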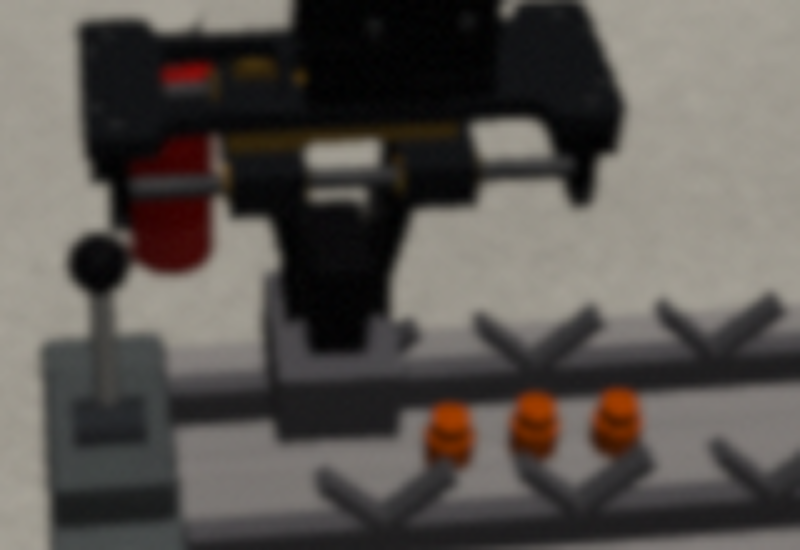

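Call:
carry_out --increments "0.1 0.0028 -0.0118 0 0 0.3 -0.9; 0.1 0 0 0.01 0 0 0; 0.1 0 0 0 0 0 0"

```text
time_s: 8.07
tool_pos: [0.5963, 0.0438, 0.2102]
tool_rot: [179.9, -0.3, 8.4]
force: [0.0, -0.6, -2.4]
grip_width: 0.0235
```

```bash
python3 -c "
from h import *
from cell import *
d(mx((.004,-.085,.168)),(180,0,8.35))
s=read_camera('scene');crop(s,(240,140,400,250),5,'pics/g5.png')"
```

```text
t 8.07 pos [0.5963 0.0438 0.2102] rot [179.9  -0.3   8.4] q [ 18.  17. -30.  96.   9.  69. -95.] F [ 0.  -0.6 -2.4] w 0.0235
rotvec [ 0.09 -0.28  0.08] rows 1.0 | shift after rot [-0.0024  0.0012  0.0422] | shift now [-0.0026  0.0011  0.0422]
```

View pics/g5.png

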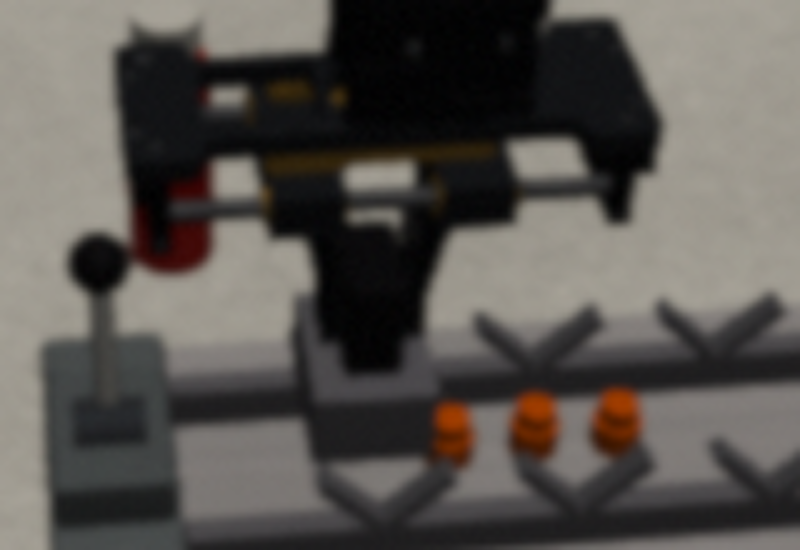

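```bash
python3 - <<'E'
from h import *
import pickle
s=pickle.load(open('f0.pkl','rb'))[1]
v=np.load('mix.npy');c,k=np.cos(v[2]),np.sin(v[2])
g=lambda u,w,z:p2w(s,(u/5+240-.5,w/5+140-.5),z)
def m(q): e=q[:2]-v[:2];return (c*e[0]+k*e[1]).round(4),(-k*e[0]+c*e[1]).round(4)
print('tcp',m(np.array([.5963,.0438])))
for a in [(320,457,.092),(438,455,.092),(313,405,.128),(440,392,.128),(300,298,.128)]: print(a,m(g(*a)))
# calibration: notch V bottoms, rail far edges in this crop: near rail top inner edge
for a in [(172,382,.07),(800,345,.07)]: print('far rail top inner edge(x=-.037)',m(g(*a)))
for a in [(190,520,.07),(800,487,.07)]: print('near rail top inner edge? (x=.037)',m(g(*a)))
E
```

```text
tcp (np.float64(0.0064), np.float64(-0.0838))
(320, 457, 0.092) (np.float64(0.0321), np.float64(-0.1044))
(438, 455, 0.092) (np.float64(0.0358), np.float64(-0.0572))
(313, 405, 0.128) (np.float64(0.0393), np.float64(-0.1091))
(440, 392, 0.128) (np.float64(0.0371), np.float64(-0.059))
(300, 298, 0.128) (np.float64(-0.0243), np.float64(-0.1061))
far rail top inner edge(x=-.037) (np.float64(-0.0417), np.float64(-0.1587))
far rail top inner edge(x=-.037) (np.float64(-0.0372), np.float64(0.1187))
near rail top inner edge? (x=.037) (np.float64(0.0406), np.float64(-0.1578))
near rail top inner edge? (x=.037) (np.float64(0.0476), np.float64(0.0919))
```

Call:
carry_out --increments "0.1 -0.0037 0.002 0 0 0 0; 0.1 0 0 0.01 0 0 0; 0.1 0 0 0.01 0 0 0; 0.1 0 0 0.01 0 0 0; 0.1 0 0 0 0 0 0"

```text
time_s: 8.75
tool_pos: [0.593, 0.041, 0.1784]
tool_rot: [179.9, -0.3, 8.4]
force: [-0.4, -0.5, -2.9]
grip_width: 0.0235
```

```bash
python3 -c "
from h import *
from cell import *
d(mx((.0028,-.085,.168)),(180,0,8.35))
s=read_camera('scene');crop(s,(240,140,400,250),5,'pics/g6.png')"
```

```text
t 8.75 pos [0.593  0.041  0.1784] rot [179.9  -0.3   8.4] q [ 18.  19. -30.  99.  10.  65. -96.] F [-0.4 -0.5 -2.9] w 0.0235
rotvec [ 0.08 -0.3   0.05] rows 1.0 | shift after rot [ 0.     -0.0011  0.0104] | shift now [-0.     -0.0011  0.0104]
```

View pics/g6.png

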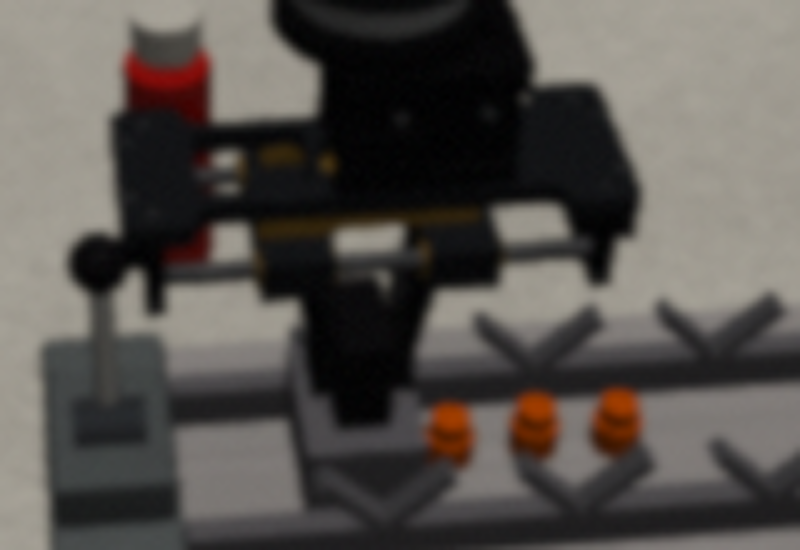

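Call:
carry_out --increments "0.1 0 -0.001 0.009 0 0 0; 0.1 0 0 0 0 0 0; 0.1 0 -0.012 0 0 0 0; 0.1 0 -0.012 0 0 0 0; 0.1 0 -0.012 0 0 0 0; 0.1 0 -0.012 0 0 0 0; 0.1 0 -0.012 0 0 0 0; 0.1 0 0 0 0 0 0"

```text
time_s: 9.8
tool_pos: [0.5842, 0.1082, 0.1707]
tool_rot: [180.0, -0.5, 8.6]
force: [0.0, -0.0, -2.5]
grip_width: 0.0238
```

```bash
python3 -c "
from h import *
from cell import *
d(mx((.0028,.138,.168)),(180,0,8.35))
s=read_camera('scene');crop(s,(280,140,480,270),4,'pics/g7.png')"
```

```text
t 9.8 pos [0.5842 0.1082 0.1707] rot [180.   -0.5   8.6] q [  13.   19.  -31.   99.   11.   64. -103.] F [ 0.  -0.  -2.5] w 0.0238
rotvec [ 0.02 -0.51  0.22] rows 1.0 | shift after rot [-0.001  -0.1564  0.0027] | shift now [-0.0004 -0.1564  0.0026]
```

View pics/g7.png

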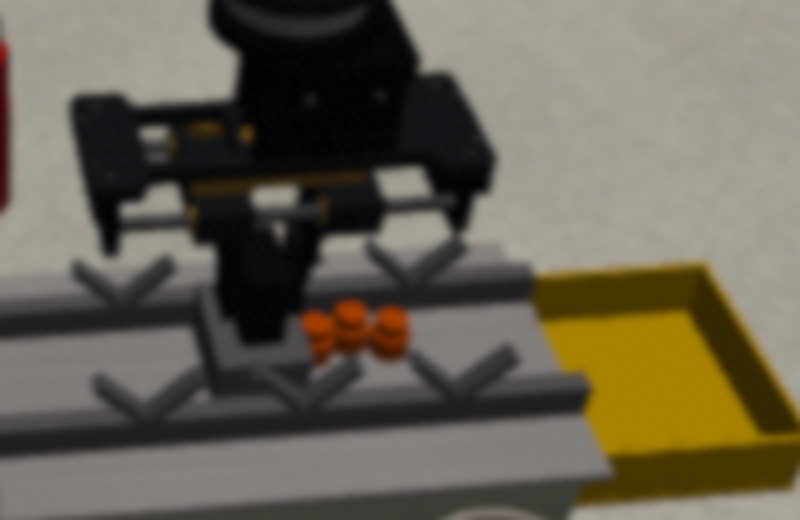

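Call:
carry_out --increments "0.1 -0.0005 -0.012 0.001 0 0 0; 0.1 0 -0.012 0 0 0 0; 0.1 0 -0.012 0 0 0 0; 0.1 0 -0.012 0 0 0 0; 0.1 0 -0.012 0 0 0 0; 0.1 0 -0.012 0 0 0 0; 0.1 0 -0.012 0 0 0 0; 0.1 0 0 0 0 0 0"

```text
time_s: 10.85
tool_pos: [0.5708, 0.1958, 0.1693]
tool_rot: [179.9, -0.5, 8.5]
force: [0.7, -0.3, -2.5]
grip_width: 0.0236
```

```bash
python3 -c "
from h import *
from cell import *
d(mx((.0028,.138,.168)),(180,0,8.35))
s=read_camera('scene');crop(s,(320,140,500,280),4,'pics/g8.png')"
```

```text
t 10.85 pos [0.5708 0.1958 0.1693] rot [179.9  -0.5   8.5] q [   6.   21.  -33.   98.   13.   65. -112.] F [ 0.7 -0.3 -2.5] w 0.0236
rotvec [ 0.06 -0.51  0.13] rows 1.0 | shift after rot [-0.0004 -0.0677  0.0013] | shift now [-0.0003 -0.0677  0.0013]
```

View pics/g8.png

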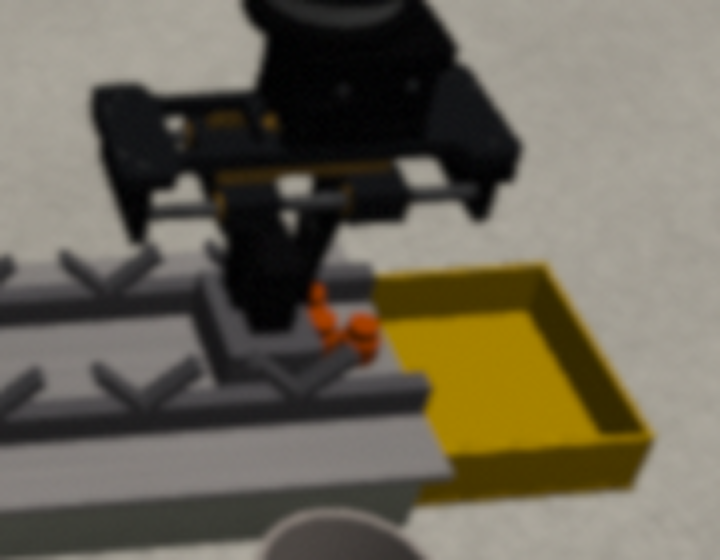

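Call:
carry_out --increments "0.1 0 -0.012 0.001 0 0 0; 0.1 0 -0.012 0 0 0 0; 0.1 0 -0.012 0 0 0 0; 0.1 0 -0.012 0 0 0 0; 0.1 0 -0.012 0 0 0 0; 0.1 0 -0.009 0 0 0 0; 0.1 0 0 0 0 0 0; 0.1 0 0 0 0 0 0"

```text
time_s: 11.9
tool_pos: [0.5603, 0.2675, 0.1678]
tool_rot: [179.9, -0.5, 8.4]
force: [0.9, -0.7, -2.3]
grip_width: 0.0234
```

```bash
python3 -c "
from h import *
from cell import *
d(mx((.0028,.138,.168)),(180,0,8.35))
s=read_camera('scene');crop(s,(320,140,500,280),4,'pics/g9.png')"
```

```text
t 11.9 pos [0.5603 0.2675 0.1678] rot [179.9  -0.5   8.4] q [  -1.   23.  -34.   95.   14.   65. -120.] F [ 0.9 -0.7 -2.3] w 0.0234
rotvec [ 0.11 -0.48  0.03] rows 1.0 | shift after rot [-0.0005  0.0047 -0.0002] | shift now [-0.0005  0.0047 -0.0002]
```

View pics/g9.png

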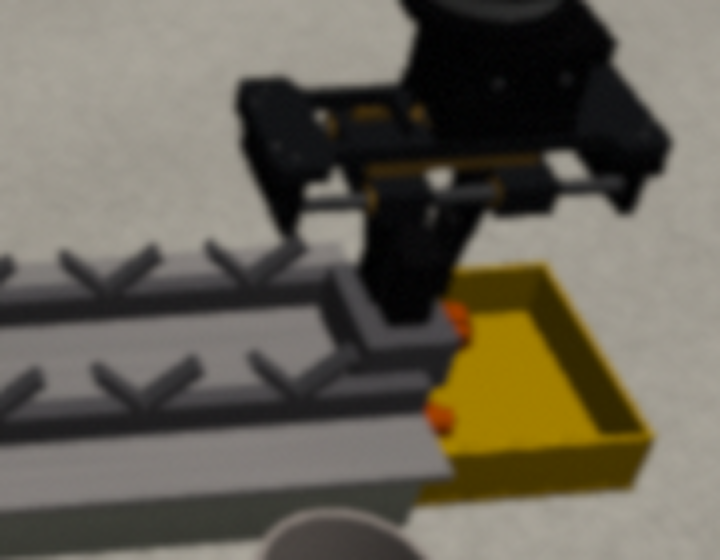

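Call:
carry_out --increments "0.1 0 -0.006 0 0 0 0; 0.1 0 -0.006 0 0 0 0; 0.1 0 0 0 0 0 0; 0.1 0 0.02 0 0 0 0; 0.1 0 0.02 0 0 0 0; 0.1 0 0.02 0 0 0 0; 0.1 0 0.02 0 0 0 0; 0.1 0 0 0 0 0 0"

```text
time_s: 12.95
tool_pos: [0.5719, 0.1906, 0.168]
tool_rot: [179.7, -0.5, 8.0]
force: [-0.2, 0.3, -2.2]
grip_width: 0.0238
```

```bash
python3 -c "
from h import *
from cell import *
d(mx((.0028,.08,.168)),(180,0,8.35))
s=read_camera('scene');crop(s,(320,140,500,280),4,'pics/g10.png')
s=read_camera('top');crop(s,(100,160,240,270),5,'pics/g10t.png')"
```

```text
t 12.95 pos [0.5719 0.1906 0.168 ] rot [179.7  -0.5   8. ] q [   6.   21.  -33.   98.   13.   65. -113.] F [-0.2  0.3 -2.2] w 0.0238
rotvec [ 0.33 -0.48 -0.32] rows 1.0 | shift after rot [-0.0008 -0.015  -0.    ] | shift now [-0.0009 -0.015  -0.0001]
```

View pics/g10.png

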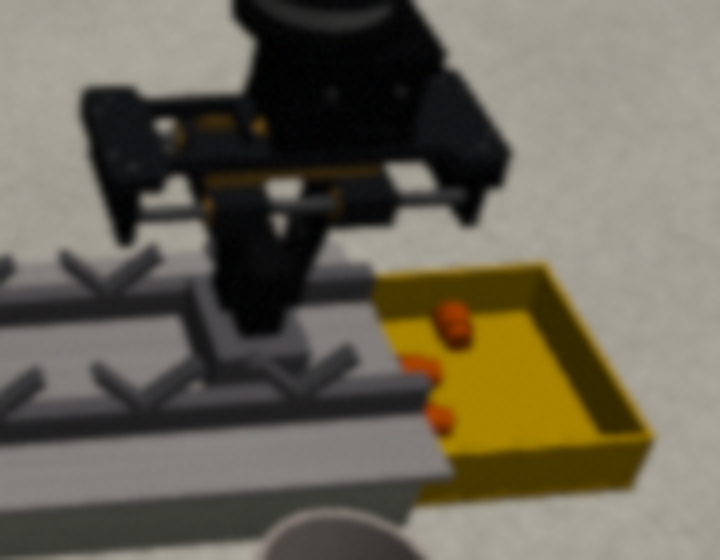

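View pics/g10t.png

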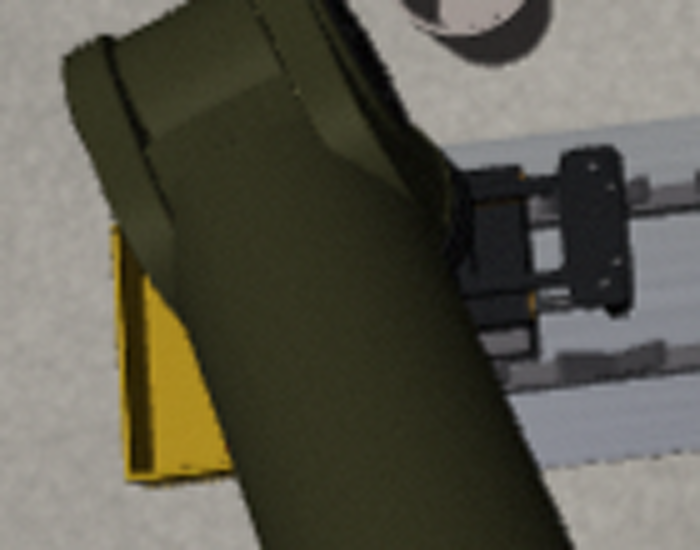

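Call:
carry_out --increments "0.1 0 0 -0.02 0 0 0; 0.1 0 0 -0.04 0 0 0; 0.1 0 0 -0.04 0 0 0; 0.1 0 0 -0.04 0 0 0; 0.1 -0.016 0.04 0 0 0 0; 0.1 -0.016 0.04 0 0 0 0; 0.1 -0.016 0.04 0 0 0 0; 0.1 -0.016 0.04 0 0 0 0; 0.1 -0.016 0.04 0 0 0 0; 0.1 -0.016 0.04 0 0 0 0; 0.1 -0.016 0.04 0 0 0 0; 0.1 -0.016 0.04 0 0 0 0; 0.1 -0.016 0.04 0 0 0 0; 0.1 -0.016 0.04 0 0 0 0; 0.1 -0.016 0.04 0 0 0 0; 0.1 0 0 0 0 0 6; 0.1 0 0 0 0 0 6; 0.1 0 0 0 0 0 0"

```text
time_s: 15.3
tool_pos: [0.4687, -0.2602, 0.3366]
tool_rot: [179.9, -2.1, -1.5]
force: [-0.1, -1.2, -1.7]
grip_width: 0.0238
```

```bash
python3 -c "
from h import *
d((.436,-.2625,.124),(180,0,-4))"
```

```text
t 15.3 pos [ 0.4687 -0.2602  0.3366] rot [179.9  -2.1  -1.5] q [ 39.   3. -13.  96.  -0.  79. -65.] F [-0.1 -1.2 -1.7] w 0.0238
rotvec [ 0.04 -2.13  2.48] rows 1.0 | shift after rot [-0.0324  0.0046  0.2126] | shift now [-0.0405  0.0029  0.2113]
```

Call:
carry_out --increments "0.1 0 0 0 0 -2.1 2.5; 0.1 -0.016 0.002 0.03 0 0 0; 0.1 -0.016 0.002 0.04 0 0 0; 0.1 0 0 0.04 0 0 0; 0.1 0 0 0.04 0 0 0; 0.1 0 0 0 0 0 0"

```text
time_s: 16.05
tool_pos: [0.4411, -0.2569, 0.1894]
tool_rot: [179.8, -0.5, -2.6]
force: [0.6, 0.1, -2.4]
grip_width: 0.0238
```

```bash
python3 -c "
from h import *
from cell import *
d((.436,-.2625,.122),(180,0,-4))
s=read_camera('scene');crop(s,(120,110,260,220),5,'pics/g11.png')"
```

```text
t 16.05 pos [ 0.4411 -0.2569  0.1894] rot [179.8  -0.5  -2.6] q [ 39.   6. -13. 110.   1.  63. -67.] F [ 0.6  0.1 -2.4] w 0.0238
rotvec [ 0.19 -0.5   1.37] rows 1.0 | shift after rot [-0.0047  0.0059  0.0674] | shift now [-0.0054  0.0056  0.0674]
```

View pics/g11.png

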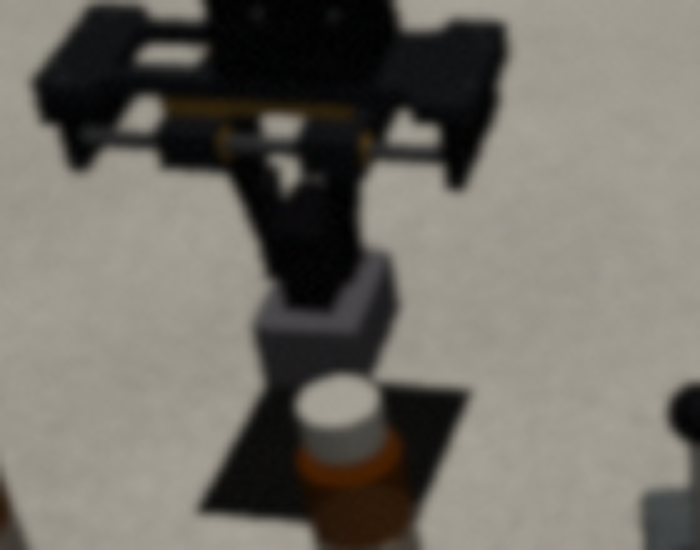

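Still held upright above the mat. Lowering.

Call:
carry_out --increments "0.1 -0.005 0.0055 0.02 0 -0.5 1.3; 0.1 0 0 0.02 0 0 0; 0.1 0 0 0.015 0 0 0; 0.1 0 0 0.008 0 0 0; 0.1 0 0 0 0 0 0"

```text
time_s: 16.73
tool_pos: [0.4414, -0.2662, 0.1316]
tool_rot: [179.4, -0.7, -4.0]
force: [-0.2, 0.3, -2.2]
grip_width: 0.0237
```

```bash
python3 -c "
from h import *
d((.436,-.2625,.1205),(180,0,-4))"
```

```text
t 16.73 pos [ 0.4414 -0.2662  0.1316] rot [179.4  -0.7  -4. ] q [ 39.  10. -12. 113.   3.  56. -68.] F [-0.2  0.3 -2.2] w 0.0237
rotvec [ 0.62 -0.74  0.01] rows 1.0 | shift after rot [-0.0056 -0.0033  0.0111] | shift now [-0.0058 -0.0035  0.011 ]
```

Call:
carry_out --increments "0.1 -0.005 -0.003 0.005 0.6 -0.7 0; 0.1 0 0 0.005 0 0 0; 0.1 0 0 0.002 0 0 0; 0.1 0 0 0 0 0 0"

```text
time_s: 17.23
tool_pos: [0.4374, -0.2634, 0.1211]
tool_rot: [179.9, -0.1, -4.0]
force: [-0.7, -0.2, -2.7]
grip_width: 0.0237
```

```bash
python3 -c "
from h import *
d((.436,-.2625,.1205),(180,0,-4))"
```

```text
t 17.23 pos [ 0.4374 -0.2634  0.1211] rot [ 1.799e+02 -1.000e-01 -4.000e+00] q [ 39.  11. -12. 113.   3.  56. -68.] F [-0.7 -0.2 -2.7] w 0.0237
rotvec [ 0.07 -0.13 -0.  ] rows 1.0 | shift after rot [-0.0014 -0.0008  0.0006] | shift now [-0.0014 -0.0008  0.0006]
```

Call:
carry_out --increments "0.1 0 0 0.002 0 0 0; 0.1 0 0 0.001 0 0 0; 0.6 0 0 0 0 0 0; 1 0 0 0 0 0 0; 1 0 0 0 0 0 0; 1 0 0 -0.01 0 0 0; 1 0 0 -0.04 0 0 0; 1 0 0 -0.05 0 0 0; 1 0 0 -0.05 0 0 0; 1 0 0 -0.03 0 0 0; 1 0 0 0 0 0 0"

```text
time_s: 18.6
tool_pos: [0.4378, -0.2633, 0.31]
tool_rot: [179.8, -0.4, -4.0]
force: [0.0, 0.2, -0.1]
grip_width: 0.0869
```

```bash
python3 -c "
from h import *
from cell import *
d((.436,-.2625,.1205),(180,0,-4))
s=read_camera('scene');crop(s,(80,80,300,250),3.5,'pics/g12.png')"
```

```text
t 18.6 pos [ 0.4378 -0.2633  0.31  ] rot [179.8  -0.4  -4. ] q [ 40.   1. -12. 101.   0.  77. -66.] F [ 0.   0.2 -0.1] w 0.0869
rotvec [ 0.21 -0.38  0.02] rows 1.0 | shift after rot [-0.0019 -0.0007  0.1895] | shift now [-0.0031 -0.0014  0.1894]
```

View pics/g12.png

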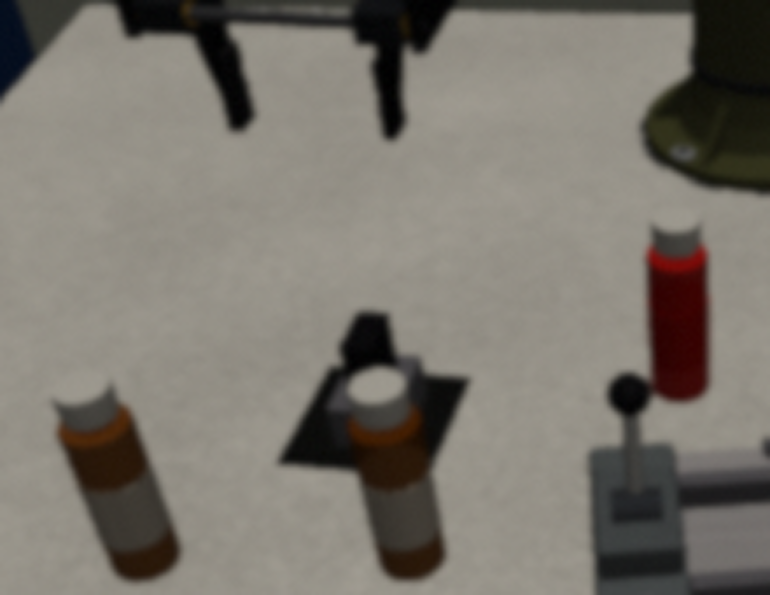

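```bash
cat >> h.py <<'E'
def TR(az,tilt,flip=False):
    r=R.from_euler('xyz',[180,0,az],degrees=True)*R.from_rotvec([0,tilt,0],degrees=True)
    if flip: r=r*R.from_rotvec([0,0,180],degrees=True)
    return r
def go(grasp,az,tilt,flip=False,back=0):
    r=TR(az,tilt,flip);p=np.array(grasp)-(.051+back)*r.as_matrix()[:,2]
    print('target TCP',p.round(4));d(p,r.as_euler('xyz',degrees=True))
E
python3 -c "
from h import *
go((.569,-.2125,.065),-20.5,45,back=.1)"
```

```text
target TCP [ 0.469  -0.1751  0.1718]
t 18.65 pos [ 0.4373 -0.263   0.3084] rot [179.9  -0.3  -4. ] q [ 40.   1. -12. 101.   0.  77. -66.] F [ 1.1 -0.   0.3] w 0.0867
rotvec [-6.38 44.41 15.69] rows 5.0 | shift after rot [-0.0974 -0.0935  0.0958] | shift now [ 0.0249 -0.0903  0.1365]
```

Call:
carry_out --increments "1 0 0 0 -1.3 8.9 3.1; 1 0 0 0 -1.3 8.9 3.1; 1 0 0 0 -1.3 8.9 3.1; 1 0 0 0 -1.3 8.9 3.1; 1 0 0 0 -1.3 8.9 3.1; 1 0 0 0 0 0 0"

```text
time_s: 19.4
tool_pos: [0.4577, -0.2791, 0.2823]
tool_rot: [-178.8, -44.3, -21.4]
force: [-0.9, 0.1, -0.2]
grip_width: 0.0869
```

```bash
python3 -c "
from h import *
go((.569,-.2125,.065),-20.5,45,back=.1)"
```

```text
target TCP [ 0.469  -0.1751  0.1718]
t 19.4 pos [ 0.4577 -0.2791  0.2823] rot [-178.8  -44.3  -21.4] q [ 50. -17. -13. 130. -34.  27. -51.] F [-0.9  0.1 -0.2] w 0.0869
rotvec [-0.55  0.69 -0.65] rows 1.0 | shift after rot [-0.0965 -0.1014  0.0598] | shift now [-0.0969 -0.0997  0.062 ]
```

```bash
cat > kin.py <<'E'
from h import *
import itertools
from scipy.optimize import least_squares
D=[([65.27,18.44,-4.02,83.18,1.30,78.54,-3.26],(.28002,-.58611,.29113),(180,0,25.54)),
([40,4,-15,105,1,71,-72],(.4527,-.2505,.2513),(179.8,-.2,-6.8)),
([41,11,-14,114,4,55,-72],(.4399,-.2612,.1196),(179.5,-.3,-6)),
([19,15,-30,89,7,79,-96],(.5955,.047,.294),(-179.6,.8,6.8)),
([18,19,-30,99,10,65,-96],(.593,.041,.1784),(179.9,-.3,8.4)),
([-1,23,-34,95,14,65,-120],(.5603,.2675,.1678),(179.9,-.5,8.4)),
([39,3,-13,96,0,79,-65],(.4687,-.2602,.3366),(179.9,-2.1,-1.5)),
([50,-17,-13,130,-34,27,-51],(.4577,-.2791,.2823),(-178.8,-44.3,-21.4))]
def fk(q,L,s,C):
    q=np.asarray(q,float);h,d1,d2,d3,e1,e2,e6=L
    Y=lambda a:R.from_euler('y',a,degrees=True);Z=lambda a:R.from_euler('z',a,degrees=True)
    r=Z(s[0]*q[0])*Y(q[1])*Z(s[1]*q[2]);p=np.array([0,0,h])+r.apply([e1,0,d1])
    r=r*Y(q[3])*Z(s[2]*q[4]);p=p+r.apply([e2,0,d2])
    r=r*Y(q[5]);p=p+r.apply([e6,0,0]);r=r*Z(s[3]*q[6]+C);p=p+r.apply([0,0,d3])
    return p,r
if __name__=='__main__':
    best=[]
    for s in itertools.product((-1,1),repeat=4):
        def f(x):
            o=[]
            for q,P,e in D:
                p,r=fk(q,x[:7],s,x[7]);o+=list((p-P)*10)+list((r.inv()*R.from_euler('xyz',e,degrees=True)).as_rotvec()*3)
            return o
        for C in (0,90,180,-90):
            z=least_squares(f,[.35,.4,.4,.2,0,0,0,C]);best.append((z.cost,s,z.x))
    best.sort(key=lambda b:b[0])
    for b in best[:3]: print(b[0],b[1],b[2].round(4))
    np.savez('kin.npz',s=best[0][1],x=best[0][2])
    for q,P,e in D:
        p,r=fk(q,best[0][2][:7],best[0][1],best[0][2][7]);print((p-P).round(3),np.degrees((r.inv()*R.from_euler('xyz',e,degrees=True)).as_rotvec()).round(1))
E
python3 kin.py
```

```text
0.2286058546210789 (-1, -1, -1, -1) [ 1.95800e-01  5.33600e-01  4.95200e-01  3.47800e-01 -2.98000e-02
 -2.77000e-02 -1.82000e-02  8.97564e+01]
0.22860585462107896 (-1, -1, -1, -1) [ 1.958000e-01  5.336000e-01  4.952000e-01  3.478000e-01 -2.980000e-02
 -2.770000e-02 -1.820000e-02 -2.702436e+02]
0.22860585462107907 (-1, -1, -1, -1) [ 1.95800e-01  5.33600e-01  4.95200e-01  3.47800e-01 -2.98000e-02
 -2.77000e-02 -1.82000e-02  8.97564e+01]
[0.022 0.012 0.   ] [-0.1  0.   0.2]
[ 0.     0.032 -0.003] [-0.2  0.   0.3]
[ 0.01   0.014 -0.001] [ 0.2  0.2 -0.7]
[-0.002  0.007  0.   ] [-0.1  0.2 -0.9]
[ 0.004  0.024 -0.004] [-0.4  0.6  0.8]
[0.01  0.023 0.007] [-0.6 -0.7  0.4]
[-0.001  0.03  -0.003] [ 0.1 -0.1  0.7]
[0.003 0.013 0.002] [ 0.4 -0.1 -0.8]
```

```bash
python3 - <<'E'
s=open('kin.py').read()
s=s.replace("h,d1,d2,d3,e1,e2,e6=L","h,d1,d2,d3,e1,e2,e6,y1,y2,y6=L").replace("[0,0,h])+r.apply([e1,0,d1])","[0,0,h])+r.apply([e1,y1,d1])").replace("[e2,0,d2]","[e2,y2,d2]").replace("[e6,0,0]","[e6,y6,0]").replace("x[:7]","x[:10]").replace("x[7]","x[10]").replace("[2][:7]","[2][:10]").replace("[2][7]","[2][10]").replace(".2,0,0,0,C",".2,0,0,0,0,0,0,C")
s=s.replace("return o","return o+list(np.array(x[4:10])*.3)")
open('kin.py','w').write(s)
E
python3 kin.py
```

```text
0.027529925979168004 (-1, -1, -1, -1) [ 2.53700e-01  4.64300e-01  5.04200e-01  2.97600e-01  1.07000e-02
  1.80000e-03  6.20000e-03 -2.05000e-02 -2.80000e-03 -2.80000e-03
  8.97564e+01]
0.02752992597916805 (-1, -1, -1, -1) [ 2.53700e-01  4.64300e-01  5.04200e-01  2.97600e-01  1.07000e-02
  1.80000e-03  6.20000e-03 -2.05000e-02 -2.80000e-03 -2.80000e-03
  8.97564e+01]
0.027529925979168084 (-1, -1, -1, -1) [ 2.53700e-01  4.64300e-01  5.04200e-01  2.97600e-01  1.07000e-02
  1.80000e-03  6.20000e-03 -2.05000e-02 -2.80000e-03 -2.80000e-03
  8.97564e+01]
[-0.002  0.005 -0.001] [-0.1  0.   0.2]
[-0.001  0.005  0.002] [-0.2  0.   0.3]
[-0.007 -0.004  0.001] [ 0.2  0.2 -0.7]
[ 0.004 -0.008 -0.001] [-0.1  0.2 -0.9]
[-0.002  0.008 -0.006] [-0.4  0.6  0.8]
[0.005 0.007 0.003] [-0.6 -0.7  0.4]
[0.002 0.    0.002] [ 0.1 -0.1  0.7]
[-0.001 -0.001 -0.   ] [ 0.4 -0.1 -0.8]
```

```bash
cat > ik.py <<'E'
from kin import *
K=np.load('kin.npz');S=K['s'];X=K['x']
lo=np.array([-163.93,-17.29,-79.2,3.27,-89.18,5.43,-154.24])+2;hi=np.array([163.93,119.83,71.16,140.29,269.18,117.66,154.24])-2
seeds=[[40,4,-15,105,1,71,-72],[0,20,-30,95,10,65,-110],[20,20,0,90,0,70,90],[20,-10,0,120,0,30,-90],[20,-10,0,120,0,30,90],[20,40,30,60,0,40,90],[20,40,30,60,0,40,-90],[20,30,0,90,0,110,0]]
def ik(grasp,az,tilt,flip,back=0):
    r=TR(az,tilt,flip);P=np.array(grasp)-(.051+back)*r.as_matrix()[:,2];b=None
    def f(q):
        p,rr=fk(q,X[:10],S,X[10]);return np.r_[(p-P)*10,(rr.inv()*r).as_rotvec()*3]
    for s in seeds:
        z=least_squares(f,np.clip(s,lo+.1,hi-.1),bounds=(lo,hi),max_nfev=60)
        if b is None or z.cost<b[0]-1e-6: b=(z.cost,z.x)
        if b[0]<1e-5: break
    e=f(b[1]);return np.linalg.norm(e[:3])/10,np.degrees(np.linalg.norm(e[3:])/3),b[1].round(0)
if __name__=='__main__':
    print('PICK near')
    for th in (25,35,45,55,65):
        for daz in (-30,0,30):
            for fl in (0,1): print(th,daz,fl,*[x if isinstance(x,np.ndarray) else round(x,3) for x in ik((.569,-.2125,.065),-20.5+daz,th,fl)])
    print('PLACE c1')
    for al in (20,30,45,55,65):
        for az in (8.35,188.35):
            for fl in (0,1): print(al,az,fl,*[x if isinstance(x,np.ndarray) else round(x,3) for x in ik(mx((0,0,.103)),az,al,fl)])
E
time python3 ik.py
```

```text
PICK near
25 -30 0 0.0 0.0 [  -1.   12.   11.  118.   26.   34. -152.]
25 -30 1 0.0 0.0 [ 65.  21. -64. 119.  55.  46.   7.]
25 0 0 0.0 0.0 [  28.    9.  -11.  122.    8.   25. -100.]
25 0 1 0.0 0.0 [ 60.  11. -46. 122.  23.  27.  67.]
25 30 0 0.0 0.0 [ 42.  12. -17. 118. -21.  32. -39.]
25 30 1 0.0 0.0 [ 69.  16. -47. 118.  -5.  31. 128.]
35 -30 0 0.0 0.0 [ -52.   22.   61.  125.   17.   20. -152.]
35 -30 1 0.0 0.0 [ 24.  11. -22. 125.  60.  34.  -6.]
35 0 0 0.0 0.0 [  24.    6.   -8.  130.   18.   10. -111.]
35 0 1 0.0 0.0 [ 48.   7. -32. 130.  32.  11.  56.]
35 30 0 0.0 0.0 [ 73.  13. -45. 124. -35.  22. -20.]
35 30 1 0.0 0.0 [ 98.  27. -76. 125.  15.  20. 117.]
45 -30 0 0.008 1.94 [-21.  14.  20. 129.  77.  32. 149.]
45 -30 1 0.0 0.0 [ 19.  12. -21. 131.  84.  38. -32.]
45 0 0 0.0 0.0 [ 33.   6. -15. 138. 160.  10. 109.]
45 0 1 0.0 0.0 [ 33.   6. -16. 138. 159.  10. -71.]
45 30 0 0.0 0.0 [ 16.  13.  21. 130. -87.  34.  29.]
45 30 1 0.0 0.01 [  41.   12.   -6.  130.  -83.   29. -152.]
55 -30 0 0.0 0.0 [-49.  24.  47. 135.  97.  29. 120.]
55 -30 1 0.0 0.0 [ -8.  16.   4. 135. 100. 
[... 1142 characters left out ...]
3 [-90.  -3.  69. 138.  97.  11. -14.]
45 188.35 0 0.0 0.03 [  5.  56. -36.  60.  16. 116.  70.]
45 188.35 1 0.0 0.0 [  -7.   52.  -12.   59.    3.  114. -100.]
55 8.35 0 0.026 9.267 [ 61. -15. -74. 138. -87.   7. -16.]
55 8.35 1 0.035 4.592 [ -84.   11.   69.  138.  188.   12. -111.]
55 188.35 0 0.019 5.632 [-11.  55.  -2.  59.  -3. 116.  84.]
55 188.35 1 0.019 5.632 [-11.  55.  -2.  59.  -3. 116. -96.]
65 8.35 0 0.049 17.754 [ 53. -15. -66. 138. -87.   7. -16.]
65 8.35 1 0.065 7.141 [ -84.   28.   69.  138.  193.   27. -128.]
65 188.35 0 0.043 12.518 [-10.  56.  -4.  61.  -3. 116.  83.]
65 188.35 1 0.043 12.518 [-10.  56.  -4.  61.  -3. 116. -97.]
real	0m46.180s
user	0m44.087s
sys	0m0.234s
```

```bash
cat > a.py <<'E'
from ik import *
pr=lambda *a:print(*[x if isinstance(x,np.ndarray) else round(x,3) for x in a])
for nm,b in (('far',(.576,-.3845,.068)),('near',(.569,-.2125,.068))):
    print(nm)
    for th in (50,60):
        for az in (30,50,70,90):
            for fl in (0,1):
                pr(th,az,fl,*ik(b,az,th,fl)); 
print('place')
for y in (-.08,.08):
  for al in (30,40):
    for fl in (0,1): pr(y,al,fl,*ik(mx((.01,y,.103)),188.35,al,fl),*ik(mx((.01,y,.2)),188.35,al,fl))
E
python3 a.py
```

```text
far
50 30 0 0.0 0.0 [ 60.  33.  -7. 100. -58.  58.  31.]
50 30 1 0.0 0.0 [  20.   43.   45.  100.  -84.   80. -139.]
50 50 0 0.0 0.0 [ 77.  46. -34.  85. -28.  68.  23.]
50 50 1 0.0 0.0 [  56.   42.   -3.   85.  -48.   76. -145.]
50 70 0 0.0 0.0 [ 66.  53. -25.  69. -24.  87.  32.]
50 70 1 0.0 0.0 [  36.   54.   25.   68.  -58.  100. -131.]
50 90 0 0.0 0.035 [ 66.  65. -43.  52.  -2. 103.  33.]
50 90 1 0.0 0.0 [  43.   60.    8.   52.  -39.  108. -129.]
60 30 0 0.0 0.0 [ 91.  45. -43. 100. -42.  50.  28.]
60 30 1 0.0 0.072 [  66.   38.  -11.  100.  -65.   63. -139.]
60 50 0 0.0 0.0 [ 84.  53. -41.  83. -28.  70.  26.]
60 50 1 0.004 1.186 [  46.   48.   16.   84.  -67.   88. -133.]
60 70 0 0.0 0.0 [ 77.  64. -45.  65. -14.  89.  26.]
60 70 1 0.0 0.013 [  59.   57.  -11.   64.  -40.   96. -141.]
60 90 0 0.0 0.0 [ 60.  69. -30.  44. -17. 111.  37.]
60 90 1 0.0 0.0 [  48.   67.    2.   44.  -41.  115. -133.]
near
50 30 0 0.0 0.042 [ 65.  22. -23. 120. -64.  44.  34.]
50 30 1 0.0 0.0 [  51.   21.   -8.  120.  -70.   49. -143.]
50 50 0 0.0 0.018 [ 62.  30. -20. 107. -48.  59.  34.]
50 50 1
[... 898 characters left out ...]
 1.  98. -90.] 0.0 0.002 [ -9.  37.   3.  66.  -1. 107. -88.]
-0.08 40 0 0.0 0.0 [  6.  51. -26.  62.  15. 111.  81.] 0.004 1.209 [-11.  44.   8.  59.  -3. 116.  94.]
-0.08 40 1 0.0 0.0 [ -5.  49.  -5.  62.   3. 109. -91.] 0.004 1.209 [-11.  44.   8.  59.  -3. 116. -86.]
0.08 30 0 0.0 0.0 [ 14.  55. -60.  70.  30. 104.  55.] 0.0 0.0 [  6.  44. -45.  64.  17. 109.  62.]
0.08 30 1 0.0 0.0 [-32.  44.  21.  69. -17.  99. -92.] 0.0 0.0 [  -5.   40.  -25.   64.    6.  107. -110.]
0.08 40 0 0.0 0.0 [ -5.  52. -27.  60.   8. 110.  69.] 0.005 1.333 [-14.  45.  -9.  57.  -3. 116.  75.]
0.08 40 1 0.0 0.0 [  -2.   53.  -32.   60.   11.  110. -113.] 0.005 1.333 [ -14.   45.   -9.   57.   -3.  116. -105.]
```

Call:
carry_out --increments "1 0 0 0 1.3 -8.9 -3.1; 1 0 0 0 1.3 -8.9 -3.1; 1 0 0 0 1.3 -8.9 -3.1; 1 0 0 0 1.3 -8.9 -3.1; 1 0 0 0 1.3 -8.9 -3.1; 1 0 0 0 0 0 0"

```text
time_s: 20.15
tool_pos: [0.4521, -0.2829, 0.2831]
tool_rot: [-179.5, 3.1, -4.2]
force: [0.5, 0.9, -0.7]
grip_width: 0.0869
```

```bash
python3 -c "
from h import *
d((.48,-.45,.30),(180,0,30))
go((.576,-.3845,.068),50,60,back=.1)"
```

```text
t 20.15 pos [ 0.4521 -0.2829  0.2831] rot [-179.5    3.1   -4.2] q [ 53.   8. -26.  98.   4.  78. -68.] F [ 0.5  0.9 -0.7] w 0.0869
rotvec [ -1.36   2.84 -34.16] rows 4.0 | shift after rot [-0.0594  0.1587 -0.0169] | shift now [ 0.0389  0.1645 -0.0204]
target TCP [ 0.4919 -0.4847  0.1435]
t 20.15 pos [ 0.4521 -0.2829  0.2831] rot [-179.5    3.1   -4.2] q [ 53.   8. -26.  98.   4.  78. -68.] F [ 0.5  0.9 -0.7] w 0.0869
rotvec [ 26.68  57.89 -50.15] rows 6.0 | shift after rot [-0.1854  0.1602 -0.0419] | shift now [0.0617 0.1995 0.1348]
```

Call:
carry_out --increments "1 0.01 0.041 -0.005 0 0 0; 1 0.01 0.041 -0.005 0 0 0; 1 0.01 0.041 -0.005 0 0 0; 1 0.01 0.041 -0.005 0 0 0; 1 0 0 0 4.5 9.7 -8.4; 1 0 0 0 4.5 9.7 -8.4; 1 0 0 0 4.5 9.7 -8.4; 1 0 0 0 4.5 9.7 -8.4; 1 0 0 0 4.5 9.7 -8.4; 1 0 0 0 4.5 9.7 -8.4; 1 0 0 0 0 0 0"

```text
time_s: 21.52
tool_pos: [0.472, -0.4573, 0.3054]
tool_rot: [-174.3, -46.4, 34.9]
force: [0.1, -1.3, 0.3]
grip_width: 0.087
```

```bash
python3 -c "
from h import *
go((.576,-.3845,.068),50,60,back=.1)"
```

```text
target TCP [ 0.4919 -0.4847  0.1435]
t 21.52 pos [ 0.472  -0.4573  0.3054] rot [-174.3  -46.4   34.9] q [ 85.  29. -34.  83. -31.  80.   8.] F [ 0.1 -1.3  0.3] w 0.087
rotvec [ 6.45 13.02 -9.69] rows 2.0 | shift after rot [-0.1443  0.0329  0.0739] | shift now [-0.1168  0.0449  0.1082]
```

Call:
carry_out --increments "1 0 0 0 3.2 6.5 -4.8; 1 0 0 0 3.2 6.5 -4.8; 1 -0.036 0.008 0.018 0 0 0; 1 -0.036 0.008 0.018 0 0 0; 1 -0.036 0.008 0.018 0 0 0; 1 -0.036 0.008 0.018 0 0 0; 1 0 0 0 0 0 0"

```text
time_s: 22.4
tool_pos: [0.493, -0.4829, 0.1475]
tool_rot: [-179.3, -57.9, 49.5]
force: [-0.4, 0.4, 0.7]
grip_width: 0.087
```

```bash
python3 -c "
from h import *
from cell import *
go((.576,-.3845,.068),50,60,back=.07)
s=read_camera('top');crop(s,(300,150,560,370),3,'pics/p1t.png')
s=read_camera('scene');crop(s,(0,60,240,260),3,'pics/p1.png')"
```

```text
target TCP [ 0.5086 -0.4648  0.1285]
t 22.4 pos [ 0.493  -0.4829  0.1475] rot [-179.3  -57.9   49.5] q [ 84.  49. -34.  78. -30.  80.  27.] F [-0.4  0.4  0.7] w 0.087
rotvec [-0.22  2.08 -0.28] rows 1.0 | shift after rot [-0.0045  0.0003  0.0303] | shift now [-0.0034  0.0005  0.0304]
```

View pics/p1t.png

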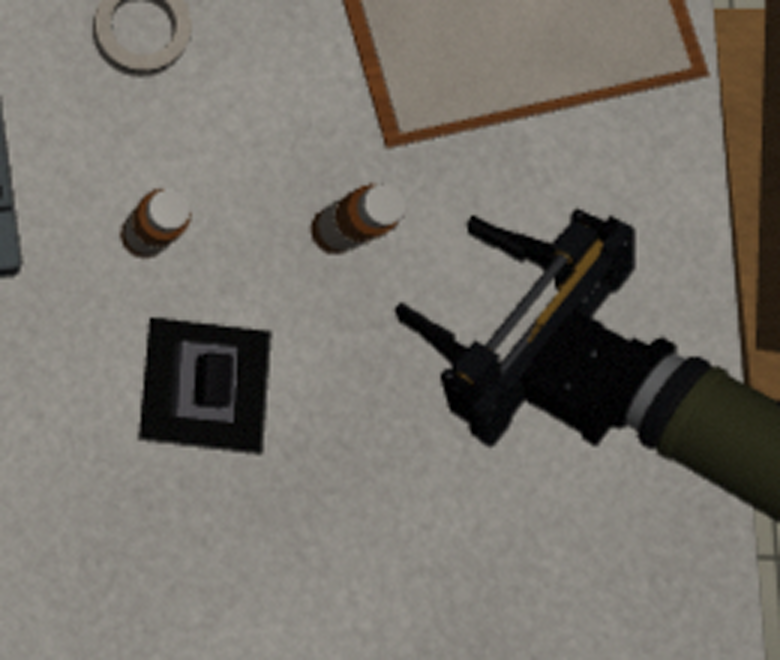

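View pics/p1.png

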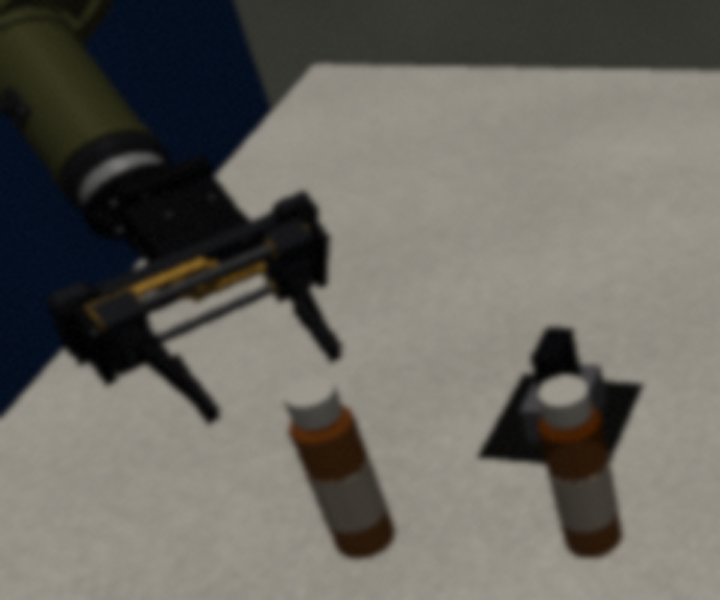

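Call:
carry_out --increments "1 0 0 0 -0.2 2.1 -0.3; 1 -0.004 0 0.02 0 0 0; 1 0 0 0.02 0 0 0; 1 0 0 0.02 0 0 0; 1 0 0 0 0 0 0"

```text
time_s: 23.12
tool_pos: [0.5311, -0.4416, 0.1225]
tool_rot: [178.5, -60.1, 51.5]
force: [0.1, -0.0, 0.2]
grip_width: 0.087
```

```bash
python3 -c "
from h import *
go((.576,-.3845,.068),50,60)"
```

```text
target TCP [ 0.5476 -0.4183  0.0935]
t 23.12 pos [ 0.5311 -0.4416  0.1225] rot [178.5 -60.1  51.5] q [ 82.  50. -36.  82. -32.  74.  29.] F [ 0.1 -0.   0.2] w 0.087
rotvec [ 0.22 -0.07  0.74] rows 1.0 | shift after rot [-0.0109 -0.0022  0.0392] | shift now [-0.0109 -0.0025  0.0391]
```

Call:
carry_out --increments "1 -0.011 -0.0023 0.01 0.2 0 0.7; 1 0 0 0.015 0 0 0; 1 0 0 0.014 0 0 0; 1 0 0 0 0 0 0"

```text
time_s: 23.62
tool_pos: [0.5485, -0.4173, 0.0908]
tool_rot: [-179.9, -60.0, 49.9]
force: [0.1, 0.1, 0.2]
grip_width: 0.0871
```

```bash
python3 -c "
from h import *
from cell import *
go((.576,-.3845,.068),50,60)
s=read_camera('top');crop(s,(360,180,480,290),6,'pics/p2t.png')"
```

```text
target TCP [ 0.5476 -0.4183  0.0935]
t 23.62 pos [ 0.5485 -0.4173  0.0908] rot [-179.9  -60.    49.9] q [ 80.  52. -36.  84. -33.  70.  29.] F [0.1 0.1 0.2] w 0.0871
rotvec [ 0.02 -0.05 -0.07] rows 1.0 | shift after rot [ 0.0016 -0.     -0.0025] | shift now [ 0.0016 -0.     -0.0025]
```

View pics/p2t.png

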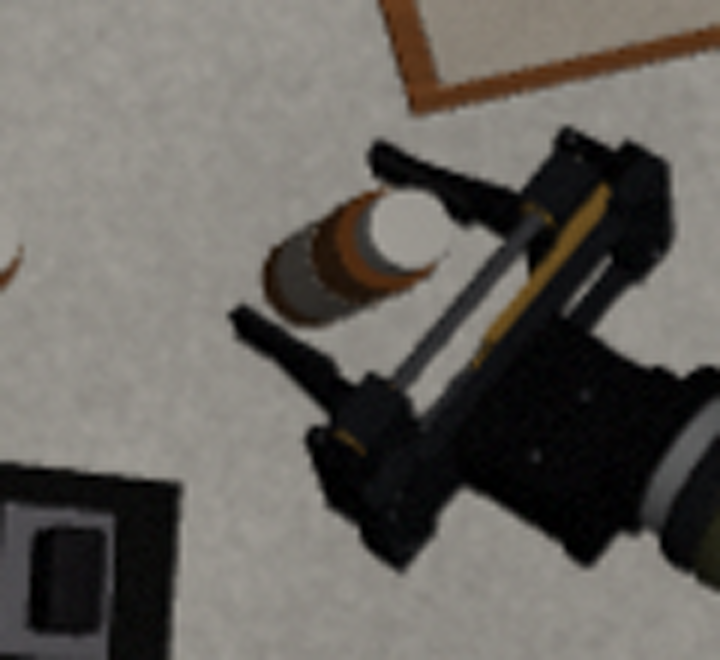

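Call:
carry_out --increments "0.3 0.001 0 -0.002 0 0 0; 0.3 0 0 0 0 0 0; 0.3 0 0 0 0 0 0; 0.3 0 0 0 0 0 0; 0.3 0 0 0 0 0 0; 0.3 0 0 0 0 0 0; 0.3 0 0 0 0 0 0; 0.3 0 0 0 0 0 0" --force 45

```text
time_s: 24.68
tool_pos: [0.547, -0.4217, 0.0943]
tool_rot: [179.7, -59.9, 50.0]
force: [0.9, 0.1, 0.3]
grip_width: 0.0429
```

```bash
python3 -c "
from h import *
go((.576,-.3845,.068),50,60)
go((.576,-.3845,.25),50,60)"
```

```text
target TCP [ 0.5476 -0.4183  0.0935]
t 24.68 pos [ 0.547  -0.4217  0.0943] rot [179.7 -59.9  50. ] q [ 81.  52. -36.  84. -33.  70.  29.] F [0.9 0.1 0.3] w 0.0429
rotvec [ 0.31  0.08 -0.02] rows 1.0 | shift after rot [ 0.0008 -0.0017  0.003 ] | shift now [ 0.0008 -0.0017  0.0029]
target TCP [ 0.5476 -0.4183  0.2755]
t 24.68 pos [ 0.547  -0.4217  0.0943] rot [179.7 -59.9  50. ] q [ 81.  52. -36.  84. -33.  70.  29.] F [0.9 0.1 0.3] w 0.0429
rotvec [ 0.31  0.08 -0.02] rows 1.0 | shift after rot [ 0.1584 -0.0017 -0.088 ] | shift now [ 0.1582 -0.0013 -0.0883]
```

Call:
carry_out --increments "0.3 0.032 0 -0.018 0 0 0; 0.3 0.032 0 -0.018 0 0 0; 0.3 0.032 0 -0.018 0 0 0; 0.3 0.032 0 -0.018 0 0 0; 0.3 0.032 0 -0.018 0 0 0; 0.3 0.02 0 -0.012 0 0 0; 0.3 0 0 0 0 0 0"

```text
time_s: 25.55
tool_pos: [0.5462, -0.4194, 0.3012]
tool_rot: [-179.4, -59.6, 49.3]
force: [1.2, -0.5, -2.2]
grip_width: 0.043
```

```bash
python3 -c "
from h import *
from cell import *
go((.53,-.25,.27),30,0)
s=read_camera('scene');crop(s,(0,20,300,250),2.6,'pics/p3.png')"
```

```text
target TCP [ 0.53  -0.25   0.321]
t 25.55 pos [ 0.5462 -0.4194  0.3012] rot [-179.4  -59.6   49.3] q [ 82.  38. -39.  79. -36.  82.  16.] F [ 1.2 -0.5 -2.2] w 0.043
rotvec [-10.54 -58.92  17.8 ] rows 6.0 | shift after rot [ 0.0707 -0.1548 -0.0198] | shift now [ 0.0768 -0.1218  0.0928]
```

View pics/p3.png

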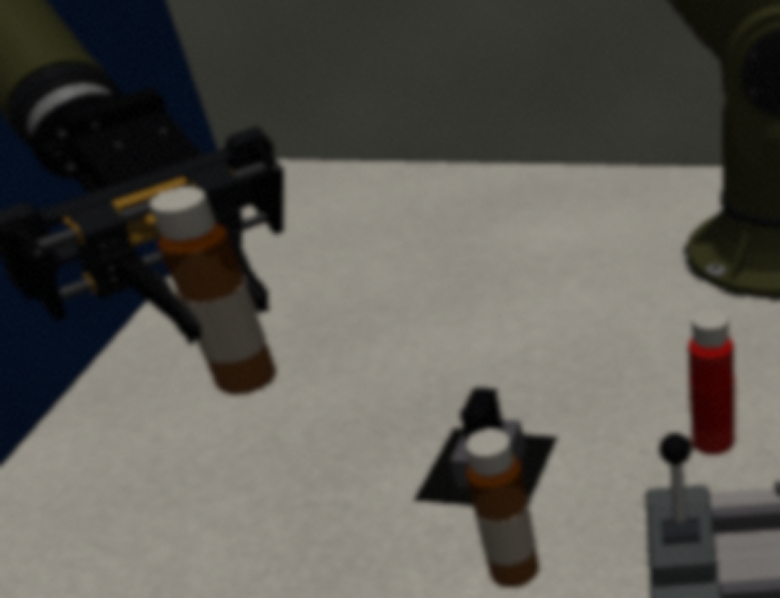

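Call:
carry_out --increments "0.3 0 0 0 -1.8 -9.8 3; 0.3 0 0 0 -1.8 -9.8 3; 0.3 0 0 0 -1.8 -9.8 3; 0.3 0 0 0 -1.8 -9.8 3; 0.3 0 0 0 -1.8 -9.8 3; 0.3 0 0 0 -1.8 -9.8 3; 0.3 0 0 0 0 0 0"

```text
time_s: 26.48
tool_pos: [0.5391, -0.4193, 0.2791]
tool_rot: [-178.7, 1.9, 29.1]
force: [0.1, 0.6, -2.7]
grip_width: 0.0432
```

```bash
python3 -c "
from h import *
go((.55,-.0,.27),8.35,0)"
```

```text
target TCP [0.55  0.    0.321]
t 26.48 pos [ 0.5391 -0.4193  0.2791] rot [-178.7    1.9   29.1] q [ 51.  26. -22.  77.  10.  82. -32.] F [ 0.1  0.6 -2.7] w 0.0432
rotvec [-0.92  2.11 20.76] rows 3.0 | shift after rot [ 0.0717 -0.4133 -0.0419] | shift now [ 0.2122 -0.3619 -0.0409]
```

Call:
carry_out --increments "0.3 0 0 -0.022 0 0 7; 0.3 0 0 -0.022 0 0 7; 0.3 0 0 -0.01 0 0 7; 0.3 0.007 -0.041 0 0 0 0; 0.3 0.007 -0.041 0 0 0 0; 0.3 0.007 -0.041 0 0 0 0; 0.3 0.007 -0.041 0 0 0 0; 0.3 0.007 -0.041 0 0 0 0; 0.3 0.007 -0.041 0 0 0 0; 0.3 0.007 -0.041 0 0 0 0; 0.3 0.007 -0.041 0 0 0 0; 0.3 0.007 -0.041 0 0 0 0; 0.3 0.007 -0.041 0 0 0 0; 0.3 0 0 0 0 0 0"

```text
time_s: 28.22
tool_pos: [0.5471, -0.015, 0.3192]
tool_rot: [-176.4, 3.0, 6.0]
force: [-0.8, -0.0, -1.2]
grip_width: 0.0427
```

```bash
python3 -c "
from h import *
print('tilt only');go(mx((.01,.08,.22)),188.35,30,True)"
```

```text
tilt only
target TCP [0.6013 0.2101 0.2642]
t 28.23 pos [ 0.5471 -0.015   0.3192] rot [-176.4    3.     6. ] q [ 29.  10. -32.  92.   2.  83. -87.] F [-0.8 -0.  -1.2] w 0.0427
rotvec [ -4.18 -27.07  -1.42] rows 3.0 | shift after rot [ 0.1022 -0.2148  0.0045] | shift now [ 0.0802 -0.2145  0.0644]
```

Call:
carry_out --increments "0.3 0.016 -0.043 0.004 0 0 0; 0.3 0.016 -0.043 0.004 0 0 0; 0.3 0.016 -0.043 0.004 0 0 0; 0.3 0.016 -0.043 0.004 0 0 0; 0.3 0.016 -0.043 0.004 0 0 0; 0.3 0 0 0 -1.4 -9 -0.5; 0.3 0 0 0 -1.4 -9 -0.5; 0.3 0 0 0 -1.4 -9 -0.5; 0.3 0 0 0 0 0 0"

```text
time_s: 29.35
tool_pos: [0.6115, 0.1865, 0.2919]
tool_rot: [-179.3, 31.8, 7.1]
force: [-1.0, 0.2, -2.8]
grip_width: 0.0431
```

```bash
python3 -c "
from h import *
from cell import *
go(mx((.01,.08,.16)),188.35,30,True)
s=read_camera('scene');crop(s,(240,30,500,290),2.3,'pics/p4.png')"
```

```text
target TCP [0.6013 0.2101 0.2042]
t 29.35 pos [0.6115 0.1865 0.2919] rot [-179.3   31.8    7.1] q [   2.   42.  -35.   59.   10.  114. -113.] F [-1.   0.2 -2.8] w 0.0431
rotvec [-1.3   1.83 -1.08] rows 1.0 | shift after rot [ 0.0381 -0.0248  0.0794] | shift now [ 0.0401 -0.0238  0.0787]
```

View pics/p4.png

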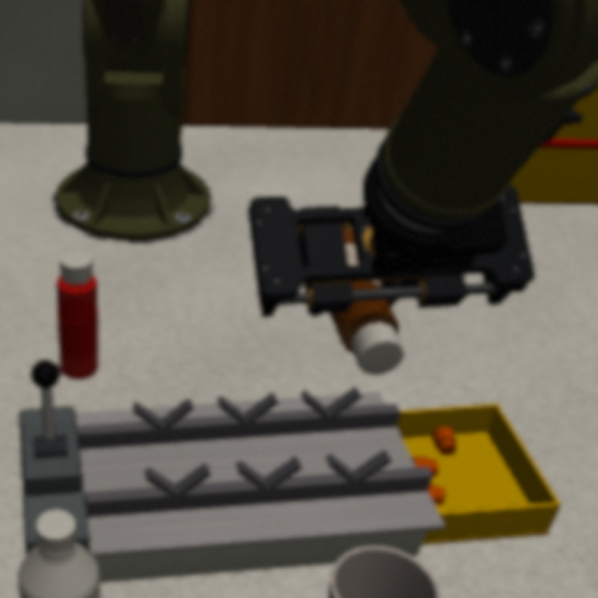

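Call:
carry_out --increments "0.3 0 0 0 -1.3 1.8 -1.1; 0.3 0.019 -0.0125 0.03 0 0 0; 0.3 0.019 -0.0125 0.03 0 0 0; 0.3 0 0 0 0 0 0"

```text
time_s: 29.9
tool_pos: [0.6117, 0.2087, 0.2297]
tool_rot: [-180.0, 28.5, 8.4]
force: [0.7, 0.7, 0.3]
grip_width: 0.0429
```

```bash
python3 -c "
from h import *
from cell import *
go(mx((.01,.08,.105)),188.35,30,True)
s=read_camera('scene');crop(s,(320,100,460,280),4,'pics/p5.png')"
```

```text
target TCP [0.6013 0.2101 0.1492]
t 29.9 pos [0.6117 0.2087 0.2297] rot [-180.    28.5    8.4] q [   1.   43.  -35.   65.   12.  105. -113.] F [0.7 0.7 0.3] w 0.0429
rotvec [ 0.01 -1.53  0.04] rows 1.0 | shift after rot [ 0.0315 -0.0029  0.0748] | shift now [ 0.0295 -0.0029  0.0756]
```

View pics/p5.png

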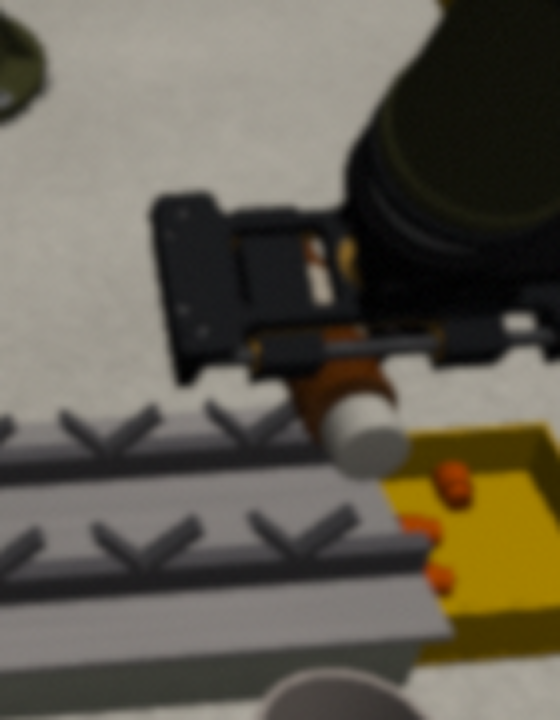

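```bash
cat > chk.py <<'E'
from h import *
import pickle
s=pickle.load(open('f0.pkl','rb'))[1]
def pred(tcp,rot,theta=60,h=.068,pts=(0,.118,.146)):
    r=R.from_euler('xyz',rot,degrees=True);g=np.array(tcp)+r.apply([0,0,.051])
    t=np.radians(theta);up=-r.apply([-np.sin(t),0,np.cos(t)])
    print('grasp',g.round(4),'axis',up.round(3));return np.array([g+up*(a-h) for a in pts])
E
python3 - <<'E'
from chk import *
P=pred([0.6117,0.2087,0.2297],[-180,28.5,8.4]);print(P.round(3));print(((w2p(s,P)+.5-(320,100))*4).round(0))
E
```

```text
grasp [0.5876 0.2051 0.1849] axis [0.989 0.146 0.026]
[[0.52  0.195 0.183]
 [0.637 0.212 0.186]
 [0.665 0.217 0.187]]
[[275. 263.]
 [351. 410.]
 [372. 450.]]
```

Call:
carry_out --increments "0.3 0 0 0 0 -1.5 0; 0.3 0.014 -0.001 0.02 0 0 0; 0.3 0.008 -0.001 0.02 0 0 0; 0.3 0.004 0 0.012 0 0 0; 0.3 0 0 0 0 0 0"

```text
time_s: 30.58
tool_pos: [0.6116, 0.2078, 0.1754]
tool_rot: [180.0, 29.3, 8.1]
force: [-0.7, 0.0, -1.9]
grip_width: 0.0431
```

```bash
python3 -c "
from h import *
go(mx((.009,.08,.105)),188.35,30,True)"
```

```text
target TCP [0.6003 0.2099 0.1492]
t 30.57 pos [0.6116 0.2078 0.1754] rot [180.   29.3   8.1] q [   1.   45.  -34.   67.   13.  101. -113.] F [-0.7  0.  -1.9] w 0.0431
rotvec [-0.09 -0.68 -0.18] rows 1.0 | shift after rot [ 0.0037 -0.0038  0.0282] | shift now [ 0.0033 -0.0037  0.0283]
```

Call:
carry_out --increments "0.3 0 -0.0037 0.005 0 -0.7 -0.2; 0.3 0.001 0 0.008 0 0 0; 0.3 0.001 0 0.007 0 0 0; 0.3 0 0 0 0 0 0"

```text
time_s: 31.08
tool_pos: [0.6029, 0.2109, 0.1568]
tool_rot: [-179.9, 30.0, 8.4]
force: [-0.5, 0.3, -2.2]
grip_width: 0.0428
```

```bash
python3 -c "
from h import *
go(mx((.009,.08,.104)),188.35,30,True)"
```

```text
target TCP [0.6003 0.2099 0.1482]
t 31.07 pos [0.6029 0.2109 0.1568] rot [-179.9   30.     8.4] q [   1.   46.  -34.   69.   13.  100. -113.] F [-0.5  0.3 -2.2] w 0.0428
rotvec [-0.11 -0.03  0.05] rows 1.0 | shift after rot [0.002  0.0005 0.0089] | shift now [0.002  0.0006 0.0089]
```

Call:
carry_out --increments "0.3 0.001 0 0.004 0 0 0; 0.3 0.001 0 0.004 0 0 0; 0.3 0 0 0.001 0 0 0; 0.3 0 0 0 0 0 0"

```text
time_s: 31.58
tool_pos: [0.601, 0.2098, 0.1496]
tool_rot: [-179.9, 29.8, 8.3]
force: [0.4, -0.3, -1.5]
grip_width: 0.043
```

```bash
python3 -c "
from h import *
from cell import *
go(mx((.009,.08,.104)),188.35,30,True)
s=read_camera('scene');crop(s,(320,100,460,280),4,'pics/p6.png')"
```

```text
target TCP [0.6003 0.2099 0.1482]
t 31.57 pos [0.601  0.2098 0.1496] rot [-179.9   29.8    8.3] q [   1.   46.  -34.   70.   13.   99. -113.] F [ 0.4 -0.3 -1.5] w 0.043
rotvec [-0.1  -0.16 -0.01] rows 1.0 | shift after rot [ 0.0002 -0.0003  0.0016] | shift now [ 0.0002 -0.0003  0.0016]
```

View pics/p6.png

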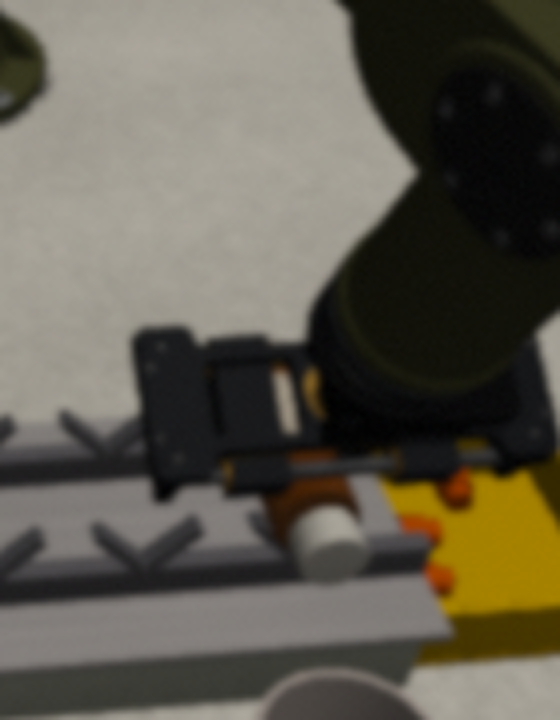

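Call:
carry_out --increments "0.3 0 0 0.0015 0 0 0; 0.3 0 0 0 0 0 0; 0.55 0 0 0 0 0 0; 0.7 0 0 0 0 0 0; 0.8 0 0 0 0 0 0; 0.8 0 0 0 0 0 0; 0.8 0 0 0 0 0 0; 0.8 0 0 -0.02 0 0 0; 0.8 0 0 -0.03 0 0 0; 0.8 0 0 -0.04 0 0 0; 0.8 0 0 -0.04 0 0 0; 0.8 0 0 0 0 0 0"

```text
time_s: 33.12
tool_pos: [0.665, 0.2195, 0.2633]
tool_rot: [-179.8, 30.0, 8.4]
force: [0.5, -0.0, -0.8]
grip_width: 0.0697
```

```bash
python3 -c "
from h import *
from cell import *
d((.55,0,.32),(180,0,8.35))
s=read_camera('scene');crop(s,(320,100,460,280),4,'pics/p7.png')"
```

```text
t 33.12 pos [0.665  0.2195 0.2633] rot [-179.8   30.     8.4] q [  -4.   50.  -33.   49.   14.  115. -112.] F [ 0.5 -0.  -0.8] w 0.0697
rotvec [-1.400e-01  2.998e+01  2.000e-02] rows 3.0 | shift after rot [-0.1457  0.2004 -0.0567] | shift now [-0.1547  0.2003  0.0232]
```

View pics/p7.png

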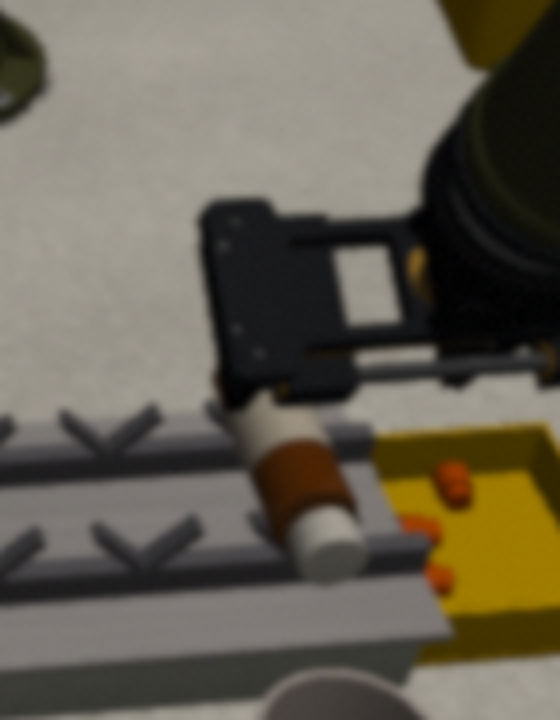

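```bash
python3 - <<'E'
from chk import *
P=np.array([mx((x,.08,.103)) for x in (-.059,.059,.087)]);print(((w2p(s,P)+.5-(320,100))*4).round(0))
print(((w2p(s,mx((.077,.08,.103)))+.5-(320,100))*4).round(0))
E
```

```text
[[249. 369.]
 [316. 521.]
 [334. 562.]]
[[327. 547.]]
```

Call:
carry_out --increments "1 0 0 -0.02 0 10 0; 1 0 0 -0.02 0 10 0; 1 0 0 -0.02 0 10 0; 1 0 0 -0.01 0 0 0; 1 0 0 0 0 0 0"

```text
time_s: 33.8
tool_pos: [0.6815, 0.2207, 0.3159]
tool_rot: [179.9, 0.5, 8.5]
force: [-0.4, -1.3, -0.1]
grip_width: 0.0868
```

```bash
python3 -c "
from h import *
d((.50,-.36,.32),(180,0,8.35))"
```

```text
t 33.8 pos [0.6815 0.2207 0.3159] rot [179.9   0.5   8.5] q [   3.   31.  -36.   68.   17.   87. -112.] F [-0.4 -1.3 -0.1] w 0.0868
rotvec [0.15 0.52 0.12] rows 1.0 | shift after rot [-0.2639  0.5482 -0.0041] | shift now [-2.651e-01  5.477e-01 -3.000e-04]
```

Call:
carry_out --increments "1 -0.019 0.039 0 0 0 0; 1 -0.019 0.039 0 0 0 0; 1 -0.019 0.039 0 0 0 0; 1 -0.019 0.039 0 0 0 0; 1 -0.019 0.039 0 0 0 0; 1 -0.019 0.039 0 0 0 0; 1 -0.019 0.039 0 0 0 0; 1 -0.019 0.039 0 0 0 0; 1 -0.019 0.039 0 0 0 0; 1 -0.019 0.039 0 0 0 0; 1 -0.019 0.039 0 0 0 0; 1 -0.019 0.039 0 0 0 0; 1 -0.019 0.039 0 0 0 0; 1 -0.019 0.039 0 0 0 0; 1 0 0 0 0 0 0"

```text
time_s: 35.67
tool_pos: [0.4982, -0.383, 0.2905]
tool_rot: [-177.5, 3.7, 8.2]
force: [-0.6, 0.8, -0.6]
grip_width: 0.0874
```

```bash
python3 -c "
from h import *
from cell import *
go((.569,-.2125,.068),70,60,back=.1)
s=read_camera('top');cv2.imwrite('pics/p8t.png',s['img'])"
```

```text
target TCP [ 0.5243 -0.3354  0.1435]
t 35.67 pos [ 0.4982 -0.383   0.2905] rot [-177.5    3.7    8.2] q [ 52.  20. -22.  83.   8.  83. -52.] F [-0.6  0.8 -0.6] w 0.0874
rotvec [ 28.51  55.75 -58.31] rows 6.0 | shift after rot [-0.1005  0.0083  0.12  ] | shift now [ 0.042  -0.037   0.1463]
```

View pics/p8t.png

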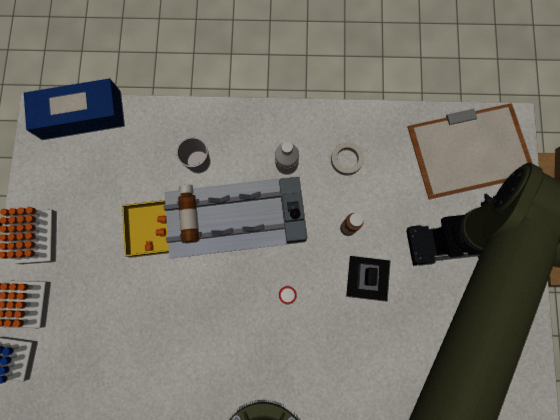

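Call:
carry_out --increments "1 0 0 0 3.2 6.2 -6.5; 1 0 0 0 3.2 6.2 -6.5; 1 0 0 0 3.2 6.2 -6.5; 1 0 0 0 3.2 6.2 -6.5; 1 0 0 0 3.2 6.2 -6.5; 1 0 0 0 3.2 6.2 -6.5; 1 0 0 0 3.2 6.2 -6.5; 1 0 0 0 3.2 6.2 -6.5; 1 0 0 0 3.2 6.2 -6.5; 1 0 0 0 0 0 0"

```text
time_s: 36.98
tool_pos: [0.5114, -0.3668, 0.286]
tool_rot: [178.2, -63.7, 75.4]
force: [0.2, -0.0, -1.6]
grip_width: 0.0869
```

```bash
python3 -c "
from h import *
go((.569,-.2125,.068),70,60,back=.1)"
```

```text
target TCP [ 0.5243 -0.3354  0.1435]
t 36.98 pos [ 0.5114 -0.3668  0.286 ] rot [178.2 -63.7  75.4] q [ 77.  44. -39.  74. -31. 100.  27.] F [ 0.2 -0.  -1.6] w 0.0869
rotvec [-2.95 -3.7   2.48] rows 1.0 | shift after rot [-0.1065  0.0014  0.1006] | shift now [-0.1128  0.0016  0.0935]
```

Call:
carry_out --increments "1 0 0 0 -2.9 -3.7 2.5; 1 -0.035 0 0.025 0 0 0; 1 -0.035 0 0.025 0 0 0; 1 -0.035 0 0.025 0 0 0; 1 0 0 0.01 0 0 0; 1 0 0 0 0 0 0"

```text
time_s: 37.72
tool_pos: [0.5249, -0.3422, 0.1566]
tool_rot: [179.9, -59.4, 70.1]
force: [0.8, -0.5, 0.8]
grip_width: 0.0869
```

```bash
python3 -c "
from h import *
go((.569,-.2125,.068),70,60,back=.05)"
```

```text
target TCP [ 0.5391 -0.2947  0.1185]
t 37.73 pos [ 0.5249 -0.3422  0.1566] rot [179.9 -59.4  70.1] q [ 75.  47. -36.  83. -28.  85.  32.] F [ 0.8 -0.5  0.8] w 0.0869
rotvec [-0.    0.6   0.05] rows 1.0 | shift after rot [-0.0082 -0.0029  0.0619] | shift now [-0.0075 -0.0029  0.062 ]
```

Call:
carry_out --increments "1 -0.004 -0.003 0.02 0 0.6 0; 1 -0.004 0 0.021 0 0 0; 1 0 0 0.021 0 0 0; 1 0 0 0 0 0 0"

```text
time_s: 38.22
tool_pos: [0.5417, -0.2921, 0.122]
tool_rot: [179.2, -59.8, 70.8]
force: [-0.3, -0.3, 0.2]
grip_width: 0.0868
```

```bash
python3 -c "
from h import *
go((.569,-.2125,.068),70,60)"
```

```text
target TCP [ 0.5539 -0.254   0.0935]
t 38.23 pos [ 0.5417 -0.2921  0.122 ] rot [179.2 -59.8  70.8] q [ 74.  47. -37.  88. -29.  79.  34.] F [-0.3 -0.3  0.2] w 0.0868
rotvec [0.16 0.16 0.38] rows 1.0 | shift after rot [-0.0047 -0.0015  0.0488] | shift now [-0.0046 -0.0017  0.0488]
```

Call:
carry_out --increments "1 -0.0045 -0.0015 0.016 0 0 0.3; 1 0 0 0.016 0 0 0; 1 0 0 0.016 0 0 0; 1 0 0 0 0 0 0"

```text
time_s: 38.72
tool_pos: [0.5555, -0.254, 0.0935]
tool_rot: [179.4, -59.7, 70.3]
force: [0.4, 0.2, -0.0]
grip_width: 0.0872
```

```bash
python3 -c "
from h import *
from cell import *
go((.569,-.2125,.068),70,60)
s=read_camera('top');crop(s,(300,180,430,300),5.5,'pics/p9t.png')"
```

```text
target TCP [ 0.5539 -0.254   0.0935]
t 38.73 pos [ 0.5555 -0.254   0.0935] rot [179.4 -59.7  70.3] q [ 72.  48. -38.  91. -29.  73.  34.] F [ 0.4  0.2 -0. ] w 0.0872
rotvec [0.37 0.27 0.14] rows 1.0 | shift after rot [-0.0003 -0.0015 -0.0004] | shift now [-0.0003 -0.0015 -0.0004]
```

View pics/p9t.png

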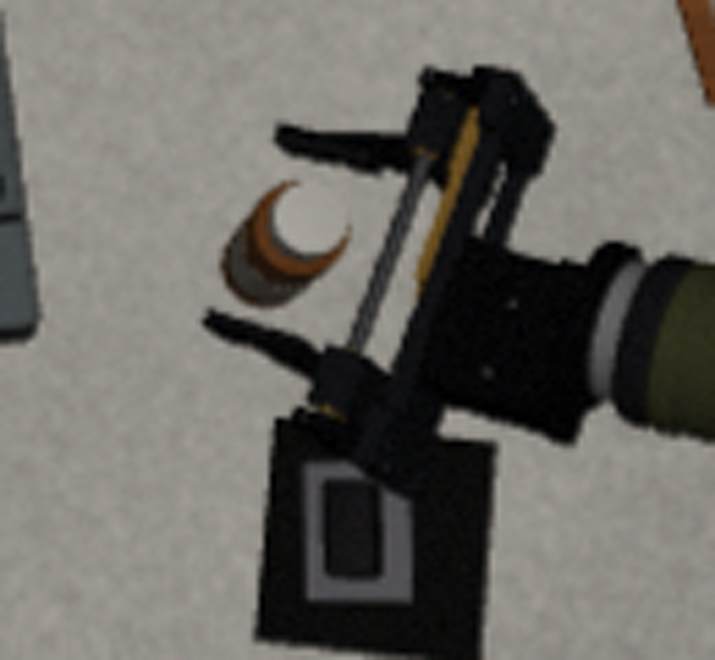

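Bottle sits between the fingers (crop 265,270); the scraper (360,530) is untouched. Close.

Call:
carry_out --increments "0.3 0 -0.001 0 0 0 0; 0.3 0 0 0 0 0 0; 0.3 0 0 0 0 0 0; 0.3 0 0 0 0 0 0; 0.3 0 0 0 0 0 0; 0.3 0 0 0 0 0 0; 0.3 0 0 0 0 0 0; 0.3 0 0 0 0 0 0" --force 45

```text
time_s: 39.78
tool_pos: [0.5539, -0.2565, 0.0938]
tool_rot: [179.3, -59.6, 70.2]
force: [-0.0, 0.2, -0.9]
grip_width: 0.0429
```

```bash
python3 -c "
from h import *
go((.569,-.2125,.068),70,60)"
```

```text
target TCP [ 0.5539 -0.254   0.0935]
t 39.77 pos [ 0.5539 -0.2565  0.0938] rot [179.3 -59.6  70.2] q [ 72.  48. -37.  91. -29.  73.  34.] F [-0.   0.2 -0.9] w 0.0429
rotvec [0.52 0.38 0.09] rows 1.0 | shift after rot [ 0.0009 -0.0008  0.0021] | shift now [ 0.0009 -0.0008  0.0021]
```

Call:
carry_out --increments "0.3 0.03 0 -0.0175 0 0 0; 0.3 0.03 0 -0.0175 0 0 0; 0.3 0.03 0 -0.0175 0 0 0; 0.3 0.03 0 -0.0175 0 0 0; 0.3 0.03 0 -0.0175 0 0 0; 0.3 0.03 0 -0.0175 0 0 0; 0.3 0 0 0 0 0 0"

```text
time_s: 40.65
tool_pos: [0.5519, -0.2558, 0.304]
tool_rot: [179.9, -59.3, 69.7]
force: [1.2, -0.5, -1.8]
grip_width: 0.0432
```

```bash
python3 -c "
from h import *
from cell import *
go((.55,-.15,.28),35,0)
s=read_camera('scene');crop(s,(50,20,350,250),2.6,'pics/p10.png')"
```

```text
target TCP [ 0.55  -0.15   0.331]
t 40.65 pos [ 0.5519 -0.2558  0.304 ] rot [179.9 -59.3  69.7] q [ 75.  33. -42.  86. -35.  87.  22.] F [ 1.2 -0.5 -1.8] w 0.0432
rotvec [-17.79 -57.45  31.41] rows 6.0 | shift after rot [ 0.0591 -0.0877 -0.027 ] | shift now [ 0.0735 -0.0387  0.0708]
```

View pics/p10.png

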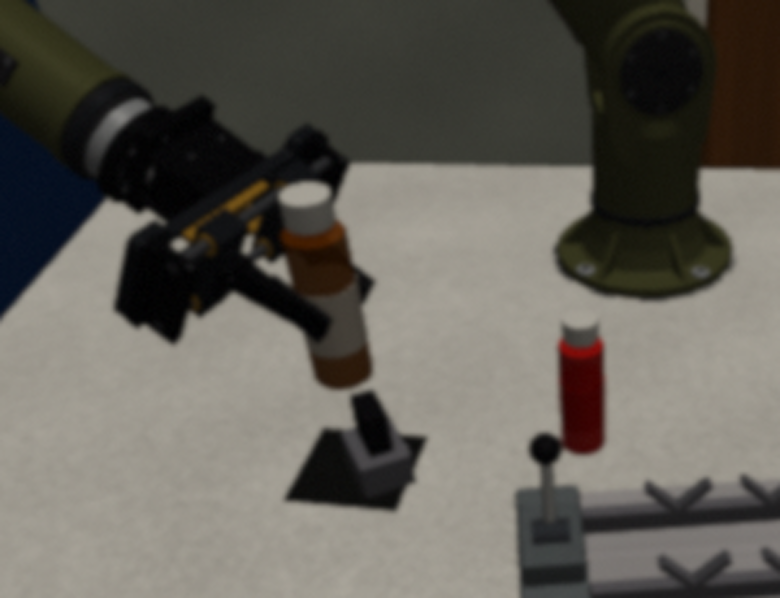

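Call:
carry_out --increments "0.3 0 0 -0.005 -2.5 -8.2 4.5; 0.3 0 0 -0.005 -2.5 -8.2 4.5; 0.3 0 0 0 -2.5 -8.2 4.5; 0.3 0 0 0 -2.5 -8.2 4.5; 0.3 0 0 0 -2.5 -8.2 4.5; 0.3 0 0 0 -2.5 -8.2 4.5; 0.3 0 0 0 -2.5 -8.2 4.5; 0.3 0 0 0 0 0 0"

```text
time_s: 41.7
tool_pos: [0.5405, -0.2651, 0.2883]
tool_rot: [-178.7, 2.5, 34.0]
force: [0.4, 0.8, -2.0]
grip_width: 0.043
```

```bash
python3 -c "
from h import *
go((.58,-.02,.28),8.35,0)"
```

```text
target TCP [ 0.58  -0.02   0.331]
t 41.7 pos [ 0.5405 -0.2651  0.2883] rot [-178.7    2.5   34. ] q [ 48.  17. -31.  88.  10.  80. -40.] F [ 0.4  0.8 -2. ] w 0.043
rotvec [-0.7   2.7  25.65] rows 3.0 | shift after rot [ 0.0746 -0.2367 -0.0427] | shift now [ 0.1679 -0.1821 -0.0459]
```

Call:
carry_out --increments "0.3 0 0 -0.022 0 0 8.6; 0.3 0 0 -0.022 0 0 8.6; 0.3 0 0 -0.005 0 1.5 8.6; 0.3 0.013 -0.039 0 0 0 0; 0.3 0.013 -0.039 0 0 0 0; 0.3 0.013 -0.039 0 0 0 0; 0.3 0.013 -0.039 0 0 0 0; 0.3 0.013 -0.039 0 0 0 0; 0.3 0.013 -0.039 0 0 0 0; 0.3 0 0 0 0 0 0"

```text
time_s: 42.95
tool_pos: [0.5835, -0.0315, 0.3237]
tool_rot: [-177.7, 1.9, 7.1]
force: [-0.4, 0.1, -1.3]
grip_width: 0.0431
```

```bash
python3 -c "
from h import *
go(mx((.01,-.08,.21)),188.35,30,True)"
```

```text
target TCP [0.6245 0.0518 0.2542]
t 42.95 pos [ 0.5835 -0.0315  0.3237] rot [-177.7    1.9    7.1] q [ 32.  14. -36.  87.   6.  83. -87.] F [-0.4  0.1 -1.3] w 0.0431
rotvec [ -2.63 -28.12  -0.69] rows 3.0 | shift after rot [ 0.0804 -0.0765  0.0339] | shift now [ 0.0532 -0.0748  0.0709]
```

Call:
carry_out --increments "0.3 0.026 -0.037 0 0 0 0; 0.3 0.026 -0.037 0 0 0 0; 0.3 0 0 0 -0.9 -9.4 -0.2; 0.3 0 0 0 -0.9 -9.4 -0.2; 0.3 0 0 0 -0.9 -9.4 -0.2; 0.3 0 0 0 0 0 0"

```text
time_s: 43.7
tool_pos: [0.6275, 0.0331, 0.314]
tool_rot: [-179.5, 31.6, 7.8]
force: [0.6, -0.1, -2.9]
grip_width: 0.0431
```

```bash
python3 -c "
from h import *
from cell import *
go(mx((.01,-.08,.16)),188.35,30,True)
s=read_camera('scene');crop(s,(200,40,460,300),2.3,'pics/p11.png')"
```

```text
target TCP [0.6245 0.0518 0.2042]
t 43.7 pos [0.6275 0.0331 0.314 ] rot [-179.5   31.6    7.8] q [ 12.  40. -32.  60.  15. 117. -99.] F [ 0.6 -0.1 -2.9] w 0.0431
rotvec [-0.77  1.62 -0.44] rows 1.0 | shift after rot [ 0.0547 -0.0189  0.0952] | shift now [ 0.0572 -0.018   0.0939]
```

View pics/p11.png

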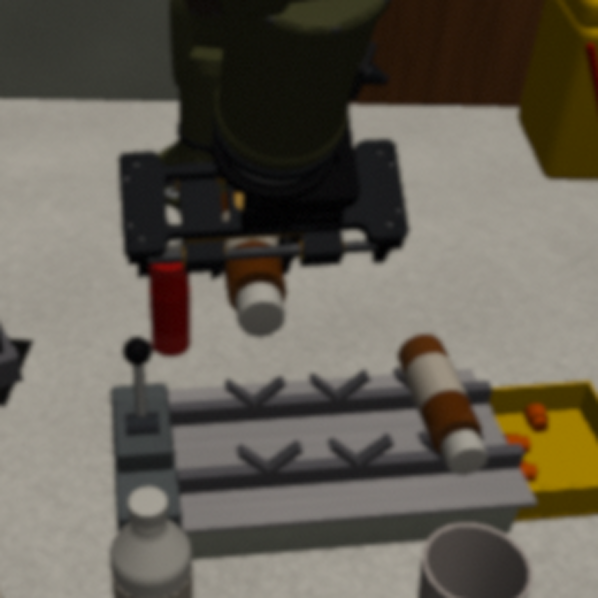

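Call:
carry_out --increments "0.3 0 0 0 -0.8 1.6 -0.4; 0.3 0.018 -0.006 0.031 0 0 0; 0.3 0.018 -0.006 0.031 0 0 0; 0.3 0.014 -0.006 0.025 0 0 0; 0.3 0 0 0 0 0 0"

```text
time_s: 44.38
tool_pos: [0.6241, 0.0452, 0.2249]
tool_rot: [179.6, 28.3, 7.9]
force: [-0.8, -0.4, -1.9]
grip_width: 0.0431
```

```bash
python3 -c "
from h import *
from cell import *
go(mx((.009,-.08,.115)),188.35,30,True)
s=read_camera('scene');crop(s,(240,100,400,280),4,'pics/p12.png')
from chk import pred
o=get_obs();P=pred(o['tool_pos'],o['tool_rot']);print(((w2p(s,P)+.5-(240,100))*4).round(0))"
```

```text
target TCP [0.6235 0.0516 0.1592]
t 44.38 pos [0.6241 0.0452 0.2249] rot [179.6  28.3   7.9] q [  13.   40.  -33.   69.   16.  105. -100.] F [-0.8 -0.4 -1.9] w 0.0431
rotvec [ 0.21 -1.68 -0.36] rows 1.0 | shift after rot [ 0.0332 -0.0065  0.0567] | shift now [ 0.0314 -0.0069  0.0576]
grasp [0.6011 0.0412 0.1818] axis [0.99  0.141 0.032]
[[272. 276.]
 [307. 424.]
 [317. 465.]]
```

View pics/p12.png

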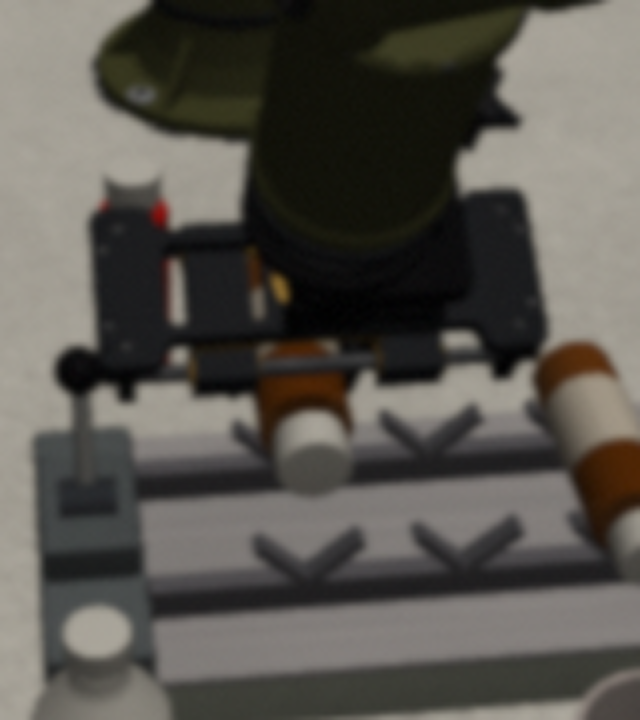

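Call:
carry_out --increments "0.3 0 -0.0065 0 0.2 -1.7 -0.4; 0.3 0.011 0 0.018 0 0 0; 0.3 0.011 0 0.018 0 0 0; 0.3 0.011 0 0.018 0 0 0; 0.3 0 0 0 0 0 0"

```text
time_s: 45.05
tool_pos: [0.6269, 0.0509, 0.1627]
tool_rot: [179.9, 29.6, 8.3]
force: [1.1, 0.4, -1.2]
grip_width: 0.0431
```

```bash
python3 -c "
from h import *
go(mx((.009,-.08,.104)),188.35,30,True)"
```

```text
target TCP [0.6235 0.0516 0.1482]
t 45.05 pos [0.6269 0.0509 0.1627] rot [179.9  29.6   8.3] q [  12.   44.  -32.   71.   17.  101. -101.] F [ 1.1  0.4 -1.2] w 0.0431
rotvec [ 0.01 -0.39 -0.09] rows 1.0 | shift after rot [ 0.0045 -0.0012  0.0142] | shift now [ 0.0044 -0.0012  0.0143]
```

Call:
carry_out --increments "0.3 0.001 -0.0012 0.004 0 -0.4 0; 0.3 0.0015 0 0.005 0 0 0; 0.3 0.0015 0 0.005 0 0 0; 0.3 0 0 0.001 0 0 0; 0.3 0 0 0 0 0 0"

```text
time_s: 45.68
tool_pos: [0.6236, 0.0513, 0.1502]
tool_rot: [179.9, 29.9, 8.2]
force: [-0.4, 0.2, -0.7]
grip_width: 0.0432
```

```bash
python3 -c "
from h import *
from cell import *
go(mx((.009,-.08,.104)),188.35,30,True)
s=read_camera('scene');crop(s,(240,100,400,280),4,'pics/p13.png')"
```

```text
target TCP [0.6235 0.0516 0.1482]
t 45.67 pos [0.6236 0.0513 0.1502] rot [179.9  29.9   8.2] q [  12.   44.  -32.   72.   17.  100. -101.] F [-0.4  0.2 -0.7] w 0.0432
rotvec [ 0.05 -0.14 -0.11] rows 1.0 | shift after rot [ 0.001  -0.0004  0.0018] | shift now [ 0.0009 -0.0004  0.0018]
```

View pics/p13.png

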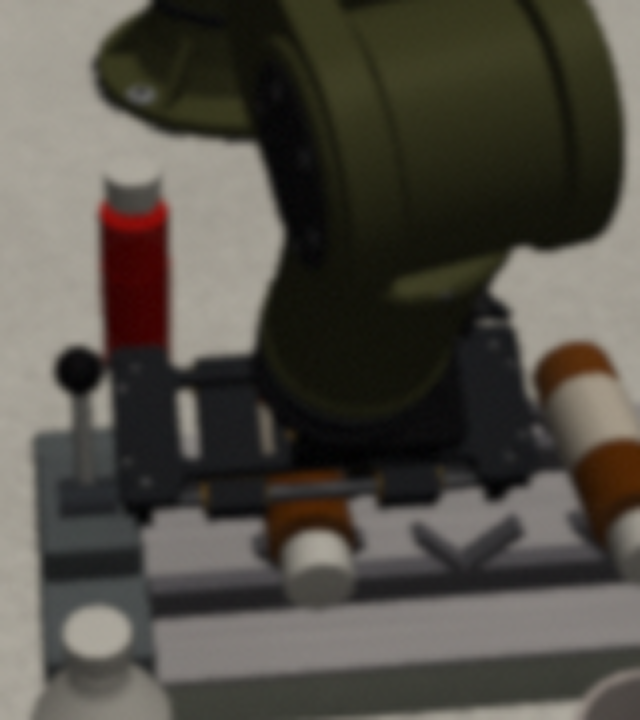

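Seated above the notch. Lower 2 mm, release, and back off along the tool axis.

Call:
carry_out --increments "0.3 0.0005 0 0.0018 0 0 0; 0.3 0 0 0 0 0 0; 0.55 0 0 0 0 0 0; 0.7 0 0 0 0 0 0; 0.8 0 0 0 0 0 0; 0.8 0 0 0 0 0 0; 0.8 0 0 0 0 0 0; 0.8 0 0 -0.02 0 0 0; 0.8 0 0 -0.03 0 0 0; 0.8 0 0 -0.04 0 0 0; 0.8 0 0 -0.04 0 0 0; 0.8 0 0 0 0 0 0"

```text
time_s: 47.22
tool_pos: [0.6884, 0.061, 0.2636]
tool_rot: [179.9, 29.9, 8.2]
force: [-0.4, 1.1, -0.8]
grip_width: 0.0695
```

```bash
python3 -c "
from h import *
from cell import *
d((.55,-.1,.32),(180,0,8.35))
s=read_camera('scene');crop(s,(240,100,400,280),4,'pics/p14.png')
P=np.array([mx((x,-.08,.103)) for x in (-.059,.059,.087)]);print(((w2p(s,P)+.5-(240,100))*4).round(0))"
```

```text
t 47.23 pos [0.6884 0.061  0.2636] rot [179.9  29.9   8.2] q [  7.  48. -31.  51.  18. 116. -99.] F [-0.4  1.1 -0.8] w 0.0695
rotvec [ 2.000e-02  2.994e+01 -1.000e-01] rows 3.0 | shift after rot [-0.1603  0.1392 -0.0564] | shift now [-0.1668  0.1395  0.0311]
[[279. 389.]
 [314. 545.]
 [323. 587.]]
```

View pics/p14.png

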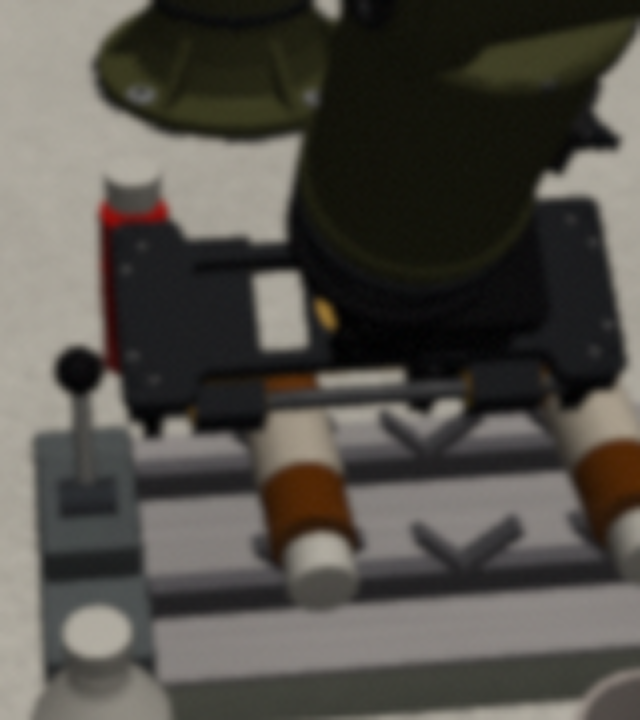

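Call:
carry_out --increments "0 0 0 -0.02 0 10 0; 0 0 0 -0.02 0 10 0; 0 0 0 -0.02 0 10 0; 0 0 0 -0.01 0 0 0; 0 0 0 0 0 0 0"

```text
time_s: 47.9
tool_pos: [0.7046, 0.0623, 0.3166]
tool_rot: [179.9, 0.5, 8.3]
force: [-0.2, -0.4, 0.2]
grip_width: 0.0276
```

```bash
python3 -c "
from h import *
print(mx((-.08,-.187,.3)))
d(mx((-.08,-.187,.3)),(180,0,8.35))"
```

```text
[ 0.5257751  -0.07085615  0.3       ]
t 47.9 pos [0.7046 0.0623 0.3166] rot [179.9   0.5   8.3] q [ 16.  29. -35.  70.  16.  86. -99.] F [-0.2 -0.4  0.2] w 0.0276
rotvec [ 0.13  0.51 -0.05] rows 1.0 | shift after rot [-0.1963  0.1058  0.0166] | shift now [-0.196   0.1059  0.0186]
```

Call:
carry_out --increments "0 -0.039 0.021 0.003 0 0 0; 0 -0.039 0.021 0.003 0 0 0; 0 -0.039 0.021 0.003 0 0 0; 0 -0.039 0.021 0.003 0 0 0; 0 -0.039 0.021 0.003 0 0 0; 0 0 0 0 0 0 0"

```text
time_s: 48.65
tool_pos: [0.5238, -0.0739, 0.2943]
tool_rot: [-179.2, 2.0, 8.3]
force: [1.4, 0.9, -0.6]
grip_width: 0.0002
```

```bash
python3 -c "
from h import *
d(mx((-.08,-.187,.2)),(180,0,8.35))"
```

```text
t 48.65 pos [ 0.5238 -0.0739  0.2943] rot [-179.2    2.     8.3] q [ 37.   7. -35.  98.   4.  79. -80.] F [ 1.4  0.9 -0.6] w 0.0002
rotvec [-0.79  1.95 -0.04] rows 1.0 | shift after rot [ 0.0024 -0.0028  0.0943] | shift now [ 0.0056 -0.0015  0.0942]
```

Call:
carry_out --increments "0 0 0 0 -0.8 1.9 0; 0 0.002 -0.003 0.03 0 0 0; 0 0 0 0.03 0 0 0; 0 0 0 0.034 0 0 0; 0 0 0 0 0 0 0"

```text
time_s: 49.28
tool_pos: [0.5307, -0.0647, 0.1971]
tool_rot: [-179.6, -0.2, 8.8]
force: [-0.0, -0.2, 0.7]
grip_width: 0.0004
```

```bash
python3 -c "
from h import *
from cell import *
d(mx((.0,-.187,.197)),(180,0,8.35))
s=read_camera('scene');crop(s,(200,100,360,280),4,'pics/s1.png')"
```

```text
t 49.27 pos [ 0.5307 -0.0647  0.1971] rot [-179.6   -0.2    8.8] q [ 36.  11. -35. 105.   6.  66. -82.] F [-0.  -0.2  0.7] w 0.0004
rotvec [-0.36 -0.18  0.46] rows 1.0 | shift after rot [0.0742 0.0054 0.0001] | shift now [0.0742 0.006  0.0003]
```

View pics/s1.png

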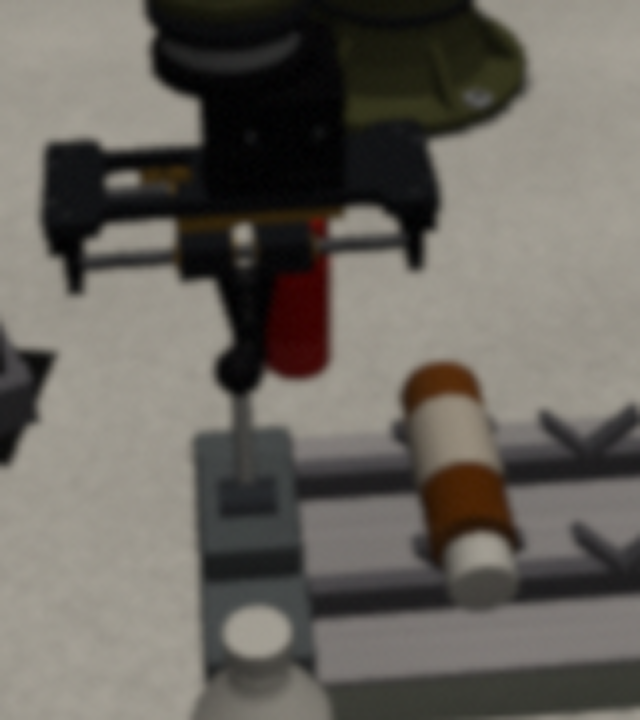

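Call:
carry_out --increments "0 0.01 0.006 0 0 0 0.4; 0 0.013 0 0 0 0 0; 0 0.013 0 0 0 0 0; 0 0.013 0 0 0 0 0; 0 0.013 0 0 0 0 0; 0 0.013 0 0 0 0 0; 0 0 0 0 0 0 0"

```text
time_s: 50.2
tool_pos: [0.6158, -0.0587, 0.204]
tool_rot: [-179.8, -0.7, 8.4]
force: [-0.4, -0.1, 0.4]
grip_width: 0.0005
```

```bash
python3 -c "
from h import *
from cell import *
d(mx((.02,-.187,.197)),(180,0,8.35))
s=read_camera('scene');crop(s,(200,100,360,280),4,'pics/s2.png')"
```

```text
t 50.2 pos [ 0.6158 -0.0587  0.204 ] rot [-179.8   -0.7    8.4] q [ 31.  21. -34.  94.  12.  69. -87.] F [-0.4 -0.1  0.4] w 0.0005
rotvec [-0.22 -0.72  0.06] rows 1.0 | shift after rot [ 0.0092 -0.001   0.007 ] | shift now [ 0.0091 -0.001   0.0071]
```

View pics/s2.png

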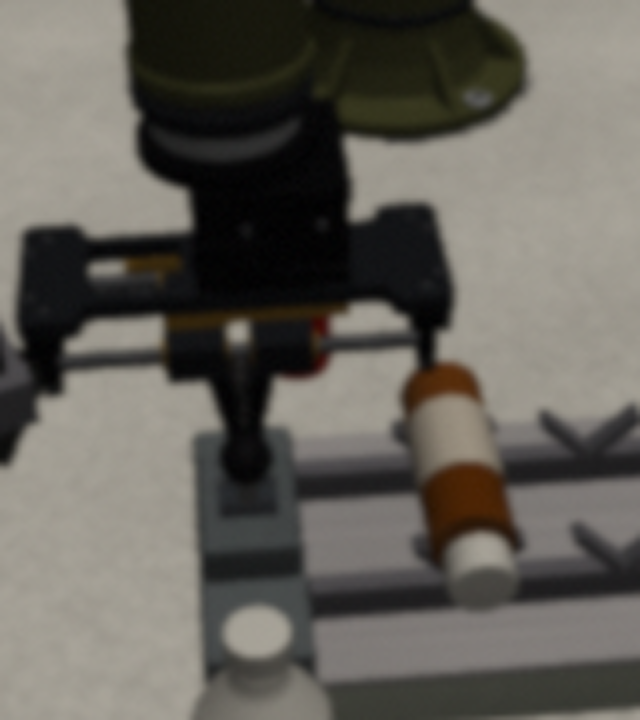

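Call:
carry_out --increments "0 0.003 0 0.006 0 0 0; 0 0.007 0 0.002 0 0 0; 0 0.007 0 0 0 0 0; 0 0.005 0 0 0 0 0"

```text
time_s: 50.75
tool_pos: [0.6204, -0.0581, 0.2019]
tool_rot: [180.0, 1.9, 8.2]
force: [-11.6, -1.7, 9.3]
grip_width: 0.0006
```

```bash
python3 -c "
from h import *
from cell import *
d(mx((.02,-.187,.197)),(180,0,8.35))
s=read_camera('scene');crop(s,(200,100,360,280),4,'pics/s3.png')
for a in (-.5,0,.3,.5): print(a,((w2p(s,mx((.07*np.sin(a),-.187,.09+.07*np.cos(a))))+.5-(200,100))*4).round(0))"
```

```text
t 50.75 pos [ 0.6204 -0.0581  0.2019] rot [180.    1.9   8.2] q [ 29.  23. -34.  91.  13.  72. -89.] F [-11.6  -1.7   9.3] w 0.0006
rotvec [ 0.02  1.89 -0.12] rows 1.0 | shift after rot [ 0.0046 -0.0011  0.0049] | shift now [ 0.0047 -0.0011  0.0048]
-0.5 [[239. 362.]]
0 [[242. 392.]]
0.3 [[244. 425.]]
0.5 [[246. 451.]]
```

View pics/s3.png

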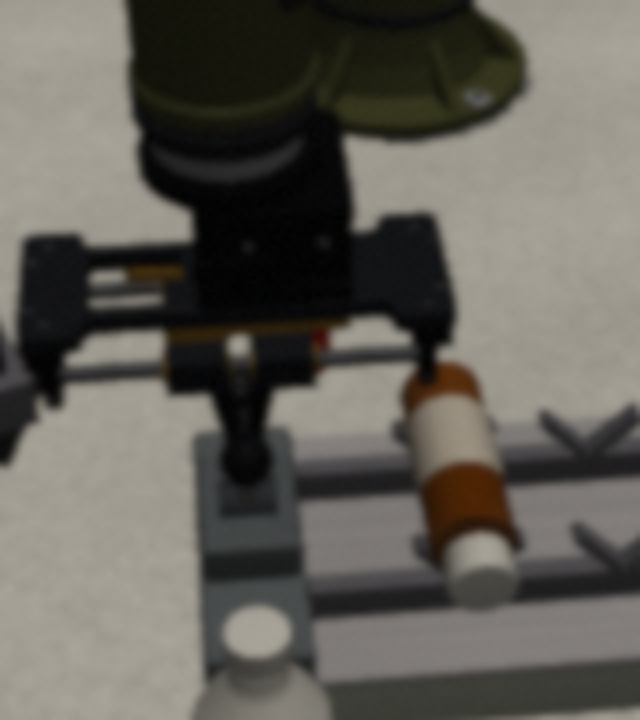

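Call:
carry_out --increments "0 -0.02 0 0 0 0 0; 0 -0.03 0 0 0 0 0; 0 -0.01 0 -0.04 0 0 0; 0 0 0 -0.05 0 0 0; 0 0 0 -0.03 0 0 0; 0 0 0 0 0 0 0"

```text
time_s: 51.55
tool_pos: [0.561, -0.0671, 0.3259]
tool_rot: [179.8, 2.0, 8.1]
force: [0.1, -0.5, -1.0]
grip_width: 0.0002
```

```bash
python3 -c "
from h import *
from cell import *
d((.45,-.2,.3),(180,0,-5))
s=read_camera('scene');crop(s,(130,120,390,300),3,'pics/s4.png')
t=read_camera('top');crop(t,(240,160,420,310),4.4,'pics/s4t.png')"
```

```text
t 51.55 pos [ 0.561  -0.0671  0.3259] rot [179.8   2.    8.1] q [ 35.  11. -35.  90.   7.  83. -83.] F [ 0.1 -0.5 -1. ] w 0.0002
rotvec [ 0.39  1.96 13.12] rows 2.0 | shift after rot [-0.099   0.142   0.0259] | shift now [-0.1277  0.1158  0.0307]
```

View pics/s4.png

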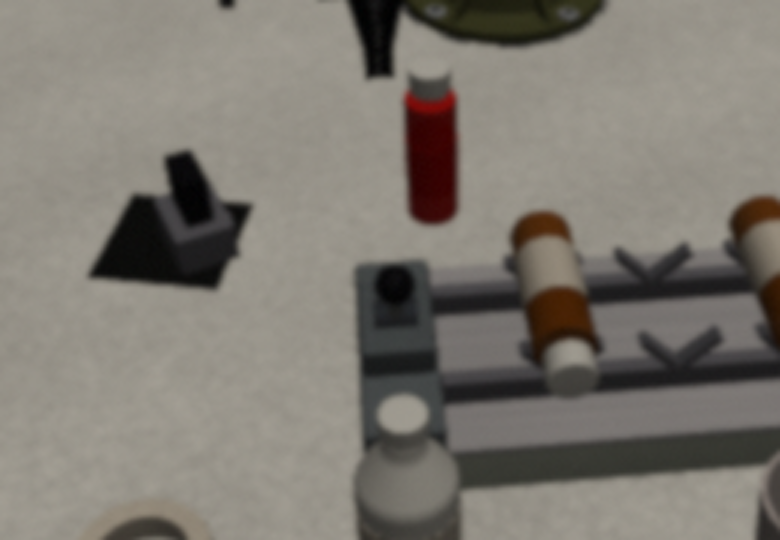

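View pics/s4t.png

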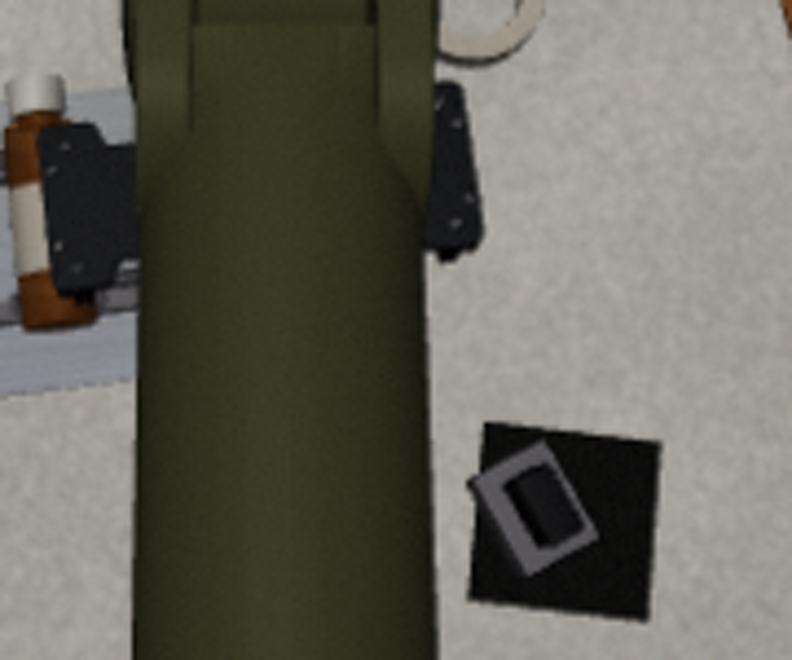

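```bash
python3 - <<'E'
from h import *
import pickle
p,s=pickle.load(open('f0.pkl','rb'))
g=lambda u,v,z:p2w(p,(u/4.4+240-.5,v/4.4+160-.5),z)
q=np.array([g(*a,.039) for a in [(545,442),(598,538),(528,577),(472,484)]]);print(q.round(4),q.mean(0))
m=np.array([g(*a,.003) for a in [(486,423),(660,442),(648,620),(470,600)]]);print('mat',m.mean(0))
e=q[1]-q[0]+q[2]-q[3];print('long az',np.degrees(np.arctan2(e[1],e[0])),np.linalg.norm(e)/2)
print('grip',np.mean([g(*a,.085) for a in [(540,465),(588,525),(548,550),(505,485)]],0))
E
```

```text
[[ 0.4779 -0.2477  0.039 ]
 [ 0.4221 -0.2787  0.039 ]
 [ 0.3981 -0.2373  0.039 ]
 [ 0.4517 -0.2042  0.039 ]] [ 0.43743194 -0.24195661  0.039     ]
mat [ 0.43311761 -0.26661774  0.003     ]
long az -149.63394236911262 0.0634052084772067
grip [ 0.43782219 -0.23939992  0.085     ]
```

Call:
carry_out --increments "1 -0.016 0.02 0 0.3 2 -7.5; 1 -0.016 0.02 0 0 0 -7.5; 1 -0.016 0.02 0 0 0 -7.5; 1 -0.016 0.02 0 0 0 0; 1 -0.016 0.02 0 0 0 0; 1 -0.016 0.02 0 0 0 0; 1 0 0 0 0 0 0" --force 40

```text
time_s: 52.52
tool_pos: [0.5138, -0.2169, 0.3083]
tool_rot: [-178.6, 0.8, 31.5]
force: [0.2, 0.3, -0.1]
grip_width: 0.0625
```

```bash
python3 -c "
from h import *
d((.4375,-.2405,.122),(180,0,30.4))"
```

```text
t 52.52 pos [ 0.5138 -0.2169  0.3083] rot [-178.6    0.8   31.5] q [ 48.  10. -31.  93.   5.  80. -42.] F [ 0.2  0.3 -0.1] w 0.0625
rotvec [-1.39  0.8   1.05] rows 1.0 | shift after rot [-0.0778 -0.0183  0.1863] | shift now [-0.0749 -0.0151  0.1877]
```

Call:
carry_out --increments "1 -0.026 -0.006 0 -1.4 0.8 1; 1 -0.026 -0.006 0.03 0 0 0; 1 -0.026 -0.006 0.03 0 0 0; 1 0 0 0.03 0 0 0; 1 0 0 0 0 0 0"

```text
time_s: 53.15
tool_pos: [0.435, -0.2336, 0.211]
tool_rot: [-179.5, 0.0, 30.8]
force: [-0.4, 0.0, 0.3]
grip_width: 0.0869
```

```bash
python3 -c "
from h import *
d((.4375,-.2405,.122),(180,0,30.4))"
```

```text
t 53.15 pos [ 0.435  -0.2336  0.211 ] rot [-179.5    0.    30.8] q [ 53.   4. -28. 110.   2.  67. -36.] F [-0.4  0.   0.3] w 0.0869
rotvec [-0.49  0.01  0.44] rows 1.0 | shift after rot [-0.0014  0.0072  0.089 ] | shift now [-0.0014  0.008   0.089 ]
```

Call:
carry_out --increments "1 -0.001 0.0075 0 -0.5 0 0.4; 1 0 0 0.03 0 0 0; 1 0 0 0.03 0 0 0; 1 0 0 0.02 0 0 0; 1 0 0 0.006 0 0 0; 1 0 0 0 0 0 0"

```text
time_s: 53.9
tool_pos: [0.4464, -0.2421, 0.1301]
tool_rot: [179.3, -0.4, 30.6]
force: [-0.5, -0.6, -0.8]
grip_width: 0.0869
```

```bash
python3 -c "
from h import *
from cell import *
d((.4375,-.2405,.122),(180,0,30.4))
s=read_camera('scene');crop(s,(120,90,260,230),5,'pics/r1.png')"
```

```text
t 53.9 pos [ 0.4464 -0.2421  0.1301] rot [179.3  -0.4  30.6] q [ 51.  11. -28. 113.   6.  56. -39.] F [-0.5 -0.6 -0.8] w 0.0869
rotvec [ 0.74 -0.42  0.2 ] rows 1.0 | shift after rot [-0.0069 -0.0059  0.0081] | shift now [-0.0069 -0.006   0.008 ]
```

View pics/r1.png

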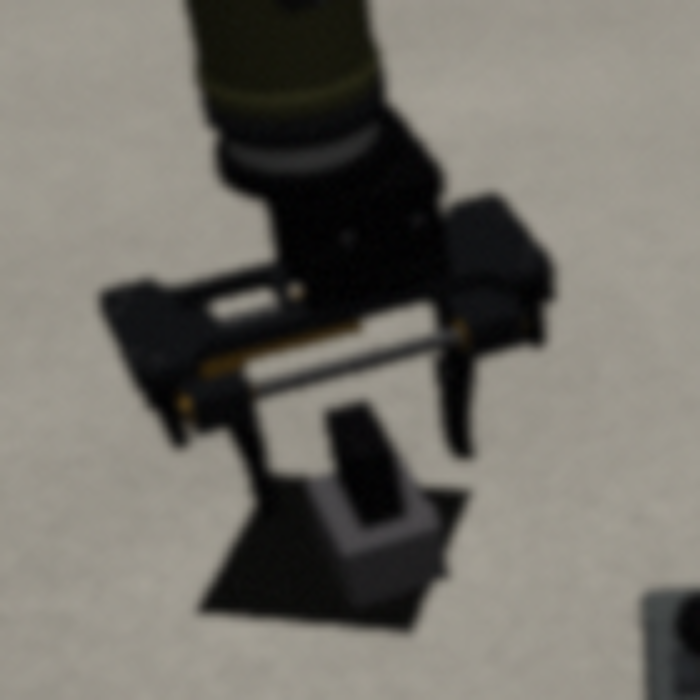

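Fingers straddle the grip (crop 365,460). Correct and close.

Call:
carry_out --increments "1 -0.007 -0.006 0.004 0.7 -0.4 0; 1 0 0 0.004 0 0 0; 0.1 0 0 0 0 0 0; 0.1 0 0 0 0 0 0; 0.1 0 0 0 0 0 0; 0.1 0 0 0 0 0 0; 0.1 0 0 0 0 0 0; 0.1 0 0 0 0 0 0; 0.1 0 0 0 0 0 0; 0.1 0 0 0 0 0 0; 0.1 0 0 0 0 0 0; 0.1 0 0 0 0 0 0"

```text
time_s: 55.45
tool_pos: [0.4385, -0.2417, 0.1243]
tool_rot: [179.7, -0.1, 30.6]
force: [0.0, -0.1, -0.6]
grip_width: 0.0238
```

```bash
python3 -c "
from h import *
d((.4375,-.2405,.122),(180,0,30.4))"
```

```text
t 55.45 pos [ 0.4385 -0.2417  0.1243] rot [ 1.797e+02 -1.000e-01  3.060e+01] q [ 52.  11. -28. 114.   6.  56. -39.] F [ 0.  -0.1 -0.6] w 0.0238
rotvec [ 0.32 -0.12  0.17] rows 1.0 | shift after rot [-0.0002 -0.0016  0.0023] | shift now [-0.0002 -0.0016  0.0023]
```

Call:
carry_out --increments "0.1 0 0 -0.015 0 0 0; 0.1 0 0 -0.015 0 0 0; 0.1 0 0 0 0 0 8.6; 0.1 0 0 0 0 0 8.6; 0.1 0 0 0 0 0 8.6; 0.1 0 0 0 0 0 8.6; 0.1 0 0 0 0 0 0"

```text
time_s: 56.32
tool_pos: [0.4386, -0.2413, 0.1609]
tool_rot: [179.7, -0.4, -4.8]
force: [0.1, -0.8, -2.9]
grip_width: 0.0236
```

```bash
python3 -c "
from h import *
d((.4345,-.2665,.126),(180,0,-4))"
```

```text
t 56.33 pos [ 0.4386 -0.2413  0.1609] rot [179.7  -0.4  -4.8] q [ 50.   8. -25. 113.   4.  60. -72.] F [ 0.1 -0.8 -2.9] w 0.0236
rotvec [ 0.26 -0.38 -0.81] rows 1.0 | shift after rot [-0.0023  0.0255  0.0349] | shift now [-0.0022  0.0253  0.035 ]
```

Call:
carry_out --increments "0.1 -0.001 0.013 0.005 0.2 -0.4 -0.8; 0.1 -0.001 0.012 0.01 0 0 0; 0.1 0 0 0.01 0 0 0; 0.1 0 0 0.01 0 0 0; 0.1 0 0 0 0 0 0"

```text
time_s: 56.95
tool_pos: [0.4342, -0.2689, 0.1239]
tool_rot: [179.9, 0.0, -3.7]
force: [0.3, 0.4, -0.1]
grip_width: 0.024
```

```bash
python3 -c "
from h import *
d((.4345,-.2665,.124),(180,0,-4))"
```

```text
t 56.95 pos [ 0.4342 -0.2689  0.1239] rot [179.9   0.   -3.7] q [ 51.  12. -24. 113.   6.  56. -70.] F [ 0.3  0.4 -0.1] w 0.024
rotvec [0.06 0.04 0.27] rows 1.0 | shift after rot [ 0.0002 -0.0024 -0.0001] | shift now [ 0.0002 -0.0024 -0.0001]
```

Contact (force ≈ 0, so its weight is on the mat). Release and rise.

Call:
carry_out --increments "0.6 0 0 0 0 0 0; 1 0 0 0 0 0 0; 1 0 0 0 0 0 0; 1 0 0 0 0 0 0; 1 0 0 -0.02 0 0 0; 1 0 0 -0.04 0 0 0; 1 0 0 -0.05 0 0 0; 1 0 0 -0.05 0 0 0; 1 0 0.05 -0.02 0 0 0; 1 0 0.06 0 0 0 0; 1 0 0.06 0 0 0 0; 1 0 0.05 0 0 0 0; 1 0 0 0 0 0 0"

```text
time_s: 58.58
tool_pos: [0.4225, -0.4923, 0.3133]
tool_rot: [179.7, -0.2, -3.3]
force: [1.1, 0.5, 0.8]
grip_width: 0.0869
```

```bash
python3 -c "
from h import *
from cell import *
d((.45,-.2,.3))
s=read_camera('scene');cv2.imwrite('pics/f.png',s['img'])
t=read_camera('top');cv2.imwrite('pics/ft2.png',cv2.resize(t['img'][130:310,100:420],None,fx=2.5,fy=2.5,interpolation=cv2.INTER_CUBIC))"
```

```text
t 58.58 pos [ 0.4225 -0.4923  0.3133] rot [179.7  -0.2  -3.3] q [ 60.  18. -17.  81.   5.  81. -50.] F [1.1 0.5 0.8] w 0.0869
rotvec [0. 0. 0.] rows 0.0 | shift after rot [ 0.0104 -0.2935  0.0116] | shift now [ 0.0104 -0.2935  0.0116]
```

View pics/f.png

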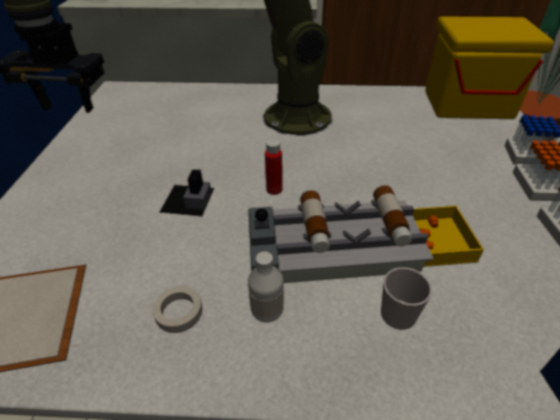

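View pics/ft2.png

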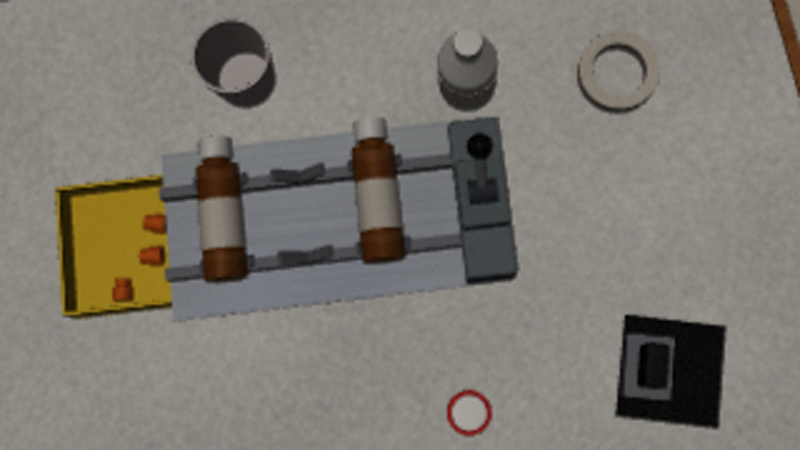

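```bash
python3 - <<'E'
from h import *
from cell import *
t=read_camera('top');s=read_camera('scene')
crop(t,(335,240,405,310),8,'pics/z.png');crop(s,(150,160,230,220),8,'pics/zs.png')
E
```

```text
(no output)
```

View pics/z.png

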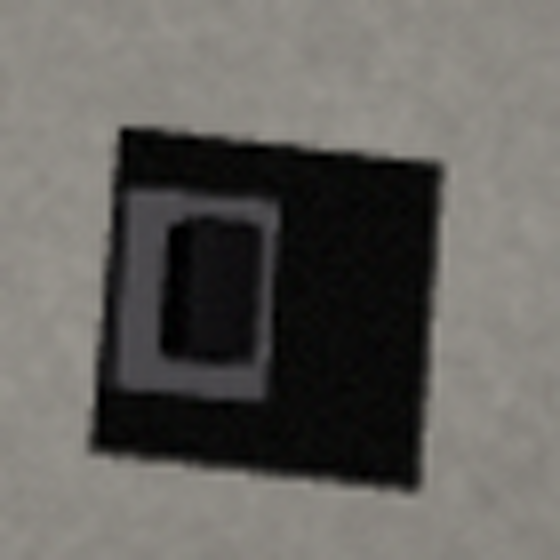

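View pics/zs.png

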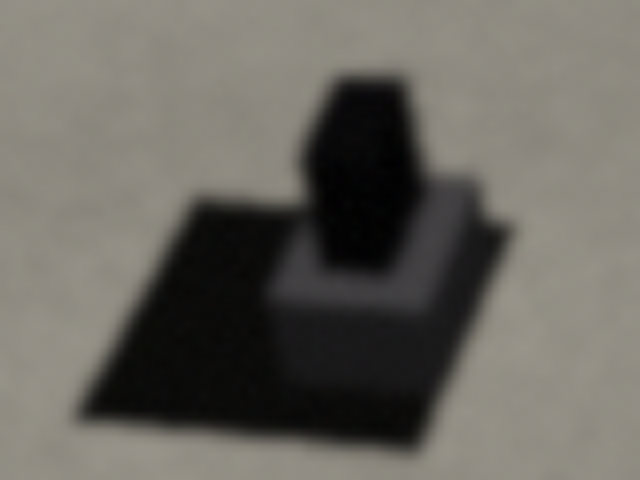

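```bash
python3 - <<'E'
from h import *
import pickle
p,s=pickle.load(open('f0.pkl','rb'))
g=lambda u,v,z:p2w(p,(u/8+335-.5,v/8+240-.5),z)
q=np.mean([g(*a,.039) for a in [(125,188),(279,203),(266,400),(112,387)]],0)
m=np.mean([g(*a,.003) for a in [(120,128),(440,165),(415,490),(92,450)]],0)
gr=np.mean([g(*a,.085) for a in [(188,220),(265,222),(250,362),(180,360)]],0)
print(q,gr,m,np.linalg.norm((q-m)[:2]))
E
```

```text
[ 0.43507829 -0.23592817  0.039     ] [ 0.43446408 -0.23610092  0.085     ] [ 0.43292349 -0.26582823  0.003     ] 0.029977602638048943
```

```bash
python3 -c "
from h import *
d((.435,-.236,.25),(180,0,-5))"
```

```text
t 58.77 pos [ 0.4261 -0.4861  0.3147] rot [179.7  -0.3  -2.8] q [ 60.  18. -17.  82.   5.  81. -50.] F [0.7 1.  0.2] w 0.0871
rotvec [ 0.25 -0.33  2.19] rows 1.0 | shift after rot [-0.0129 -0.25    0.0647] | shift now [-0.0037 -0.2505  0.0636]
```

Call:
carry_out --increments "1 0 0 0 0.2 -0.3 2.2; 1 -0.002 -0.05 0 0 0 0; 1 -0.002 -0.05 0 0 0 0; 1 -0.002 -0.05 0.01 0 0 0; 1 -0.002 -0.05 0.02 0 0 0; 1 -0.002 -0.045 0.02 0 0 0; 1 0 0 0 0 0 0"

```text
time_s: 59.65
tool_pos: [0.4396, -0.2213, 0.2656]
tool_rot: [179.7, -0.3, -4.0]
force: [0.1, -1.0, -0.1]
grip_width: 0.087
```

```bash
python3 -c "
from h import *
d((.435,-.236,.124),(180,0,-5))"
```

```text
t 59.65 pos [ 0.4396 -0.2213  0.2656] rot [179.7  -0.3  -4. ] q [ 50.   1. -26. 107.   1.  72. -71.] F [ 0.1 -1.  -0.1] w 0.087
rotvec [ 0.32 -0.28  0.99] rows 1.0 | shift after rot [-0.0033  0.0151  0.1416] | shift now [-0.0043  0.0142  0.1417]
```

Call:
carry_out --increments "1 -0.004 0.0145 0.02 0.3 -0.3 1; 1 0 0 0.03 0 0 0; 1 0 0 0.03 0 0 0; 1 0 0 0.03 0 0 0; 1 0 0 0.02 0 0 0; 1 0 0 0 0 0 0"

```text
time_s: 60.4
tool_pos: [0.4303, -0.2449, 0.1284]
tool_rot: [179.8, 0.1, -5.7]
force: [-0.7, 0.1, 1.3]
grip_width: 0.0866
```

```bash
python3 -c "
from h import *
d((.435,-.236,.124),(180,0,-5))"
```

```text
t 60.4 pos [ 0.4303 -0.2449  0.1284] rot [ 1.798e+02  1.000e-01 -5.700e+00] q [ 50.  10. -25. 115.   5.  57. -73.] F [-0.7  0.1  1.3] w 0.0866
rotvec [ 0.23  0.13 -0.68] rows 1.0 | shift after rot [ 0.0039 -0.0093  0.0044] | shift now [ 0.0038 -0.0093  0.0043]
```

Call:
carry_out --increments "1 0.004 -0.009 0.002 0 0 -0.7; 1 0 0 0.002 0 0 0; 0.1 0 0 0 0 0 0; 0.1 0 0 0 0 0 0; 0.1 0 0 0 0 0 0; 0.1 0 0 0 0 0 0; 0.1 0 0 0 0 0 0; 0.1 0 0 0 0 0 0; 0.1 0 0 0 0 0 0; 0.1 0 0 0 0 0 0; 0.1 0 0 0 0 0 0; 0.1 0 0 0 0 0 0"

```text
time_s: 61.9
tool_pos: [0.4367, -0.2381, 0.1268]
tool_rot: [179.6, -0.1, -5.1]
force: [-0.5, -1.5, -0.3]
grip_width: 0.0239
```

```bash
python3 -c "
from h import *
d((.4335,-.266,.14),(180,0,-5))"
```

```text
t 61.9 pos [ 0.4367 -0.2381  0.1268] rot [ 1.796e+02 -1.000e-01 -5.100e+00] q [ 49.  10. -25. 115.   6.  56. -74.] F [-0.5 -1.5 -0.3] w 0.0239
rotvec [ 0.39 -0.11 -0.06] rows 1.0 | shift after rot [-0.0007  0.0281 -0.0132] | shift now [-0.0007  0.0282 -0.013 ]
```

Call:
carry_out --increments "0.1 0 0 -0.014 0 0 0; 0.1 0 0.014 0 0 0 0; 0.1 0 0.014 0 0 0 0; 0.1 0 0 0.006 0 0 0; 0.1 0 0 0.005 0 0 0; 0.1 0 0 0 0 0 0"

```text
time_s: 62.65
tool_pos: [0.4325, -0.2683, 0.1286]
tool_rot: [179.7, 0.0, -5.1]
force: [0.1, 0.2, -2.9]
grip_width: 0.0237
```

```bash
python3 -c "
from h import *
d((.4345,-.267,.1265),(180,0,-5))"
```

```text
t 62.65 pos [ 0.4325 -0.2683  0.1286] rot [179.7   0.   -5.1] q [ 51.  11. -24. 113.   6.  57. -71.] F [ 0.1  0.2 -2.9] w 0.0237
rotvec [ 0.32  0.05 -0.15] rows 1.0 | shift after rot [ 0.0019 -0.0015  0.0021] | shift now [ 0.0019 -0.0015  0.0021]
```

Call:
carry_out --increments "0.1 0 0 0.002 0 0 0; 0.1 0 0 0.0005 0 0 0; 0.5 0 0 0 0 0 0; 0.8 0 0 0 0 0 0; 1 0 0 0 0 0 0; 1 0 0 0 0 0 0; 1 0 0 0 0 0 0"

```text
time_s: 63.52
tool_pos: [0.4338, -0.2679, 0.1274]
tool_rot: [179.6, -0.1, -5.0]
force: [-1.0, -0.6, -0.8]
grip_width: 0.0654
```

```bash
python3 -c "
from h import *
from cell import *
d((.4345,-.267,.1265),(180,0,-5))
s=read_camera('scene');crop(s,(120,90,260,230),4,'pics/r2.png')"
```

```text
t 63.52 pos [ 0.4338 -0.2679  0.1274] rot [ 1.796e+02 -1.000e-01 -5.000e+00] q [ 51.  11. -24. 113.   6.  57. -71.] F [-1.  -0.6 -0.8] w 0.0654
rotvec [ 0.4  -0.08 -0.05] rows 1.0 | shift after rot [ 0.0006 -0.001   0.0009] | shift now [ 0.0006 -0.001   0.0009]
```

View pics/r2.png

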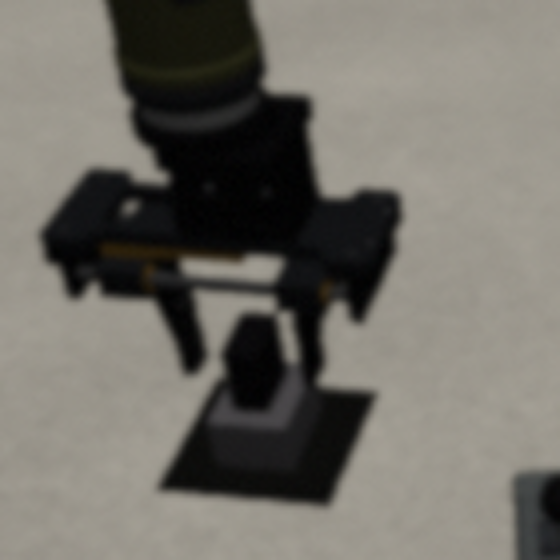

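Call:
carry_out --increments "1 0 0 0 0 0 0; 1 0 0 0 0 0 0; 1 0 0 0 0 0 0; 1 0 0 -0.02 0 0 0; 1 0 0 -0.04 0 0 0; 1 0 0 -0.05 0 0 0; 1 0 0 -0.05 0 0 0; 1 0 0.05 -0.02 0 0 0; 1 0 0.05 0 0 0 0; 1 0 0 0 0 0 0"

```text
time_s: 64.82
tool_pos: [0.4248, -0.3683, 0.3142]
tool_rot: [179.5, -0.1, -4.9]
force: [0.1, 0.6, -0.3]
grip_width: 0.0871
```

```bash
python3 -c "
from h import *
from cell import *
d((.45,-.2,.3))
s=read_camera('scene');cv2.imwrite('pics/f3.png',s['img'])
t=read_camera('top');crop(t,(335,240,405,310),8,'pics/z3.png')
for n in ('scraper','mat'):
  for q in (t,s): print(n,[(round(m['confidence'],2),np.round(m['bbox'])) for m in masks_of(n,q)[:2]])"
```

```text
t 64.83 pos [ 0.4248 -0.3683  0.3142] rot [ 1.795e+02 -1.000e-01 -4.900e+00] q [ 56.   8. -20.  94.   3.  79. -59.] F [ 0.1  0.6 -0.3] w 0.0871
rotvec [0. 0. 0.] rows 0.0 | shift after rot [ 0.0107 -0.17    0.0127] | shift now [ 0.0107 -0.17    0.0127]
scraper [(0.6, array([358., 265., 381., 290.]))]
scraper [(0.79, array([173., 166., 203., 208.])), (0.57, array([245., 202., 435., 282.]))]
mat [(0.75, array([344., 257., 388., 299.]))]
mat [(0.69, array([156., 190., 214., 217.]))]
```

View pics/f3.png

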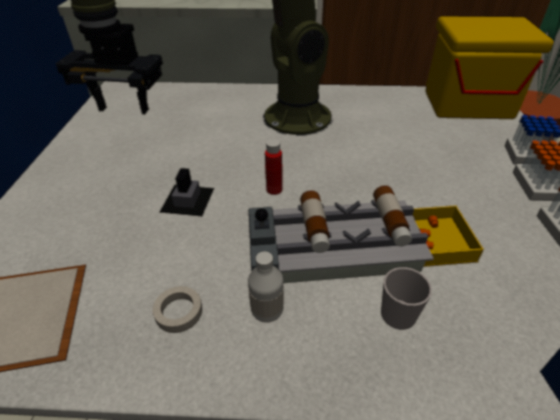

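View pics/z3.png

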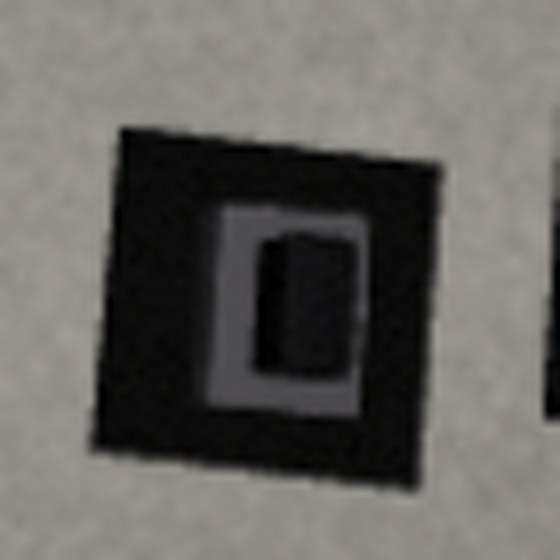

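The top crop shows the scraper upright near the mat's middle, foot centre (288,310) against mat centre (267,308). In the scene picture the bottles lie in two cradles at (315,220) and (391,214), the lever is over at (262,214), and three caps are in the bin at about (428,235). The robot is clear of everything, so I'm handing in.

```bash
python3 -c "
from cell import *
print(sign_off())"
```

```text
the job is handed in; nothing more can be done
None
```

The job is done and handed in at about 65 s of the 210 s allowed; the sign-off gave no verdict.

- **Caps:** I swept the three caps along the channel into the yellow bin with the scraper. All three show inside the bin in both camera views, and the gripper stayed clear of them.
- **Bottles:** Only two amber bottles were there. One lies in cradle2 and one in cradle0, across both rails with their caps toward mixer +x. Their cap ends were within about 3 mm of the ideal spot in the scene picture. I left the red look-alike alone.
- **Switch:** I pushed the lever over after both bottles were in. It met a stop at about 12 N, and the last pictures show it leaning fully toward +x.
- **Scraper:** It was found off-centre twice, by about 26 mm and then 30 mm. One shift may have been the announced knock. The first came while the gripper was working close to it, so I can't rule out having brushed it. I re-centred it both times, and in the last picture it stands upright near the mat's middle, well inside the 40 mm limit.
- **Bystanders:** The gel, jar and tape look unmoved in the final pictures.

No final check failed. The joint angle of the switch and the bottle tilt were judged from pictures only.

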